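# Clamp a circuit-board module with the holder's removable crank

### The arm

A 6-joint arm with a two-finger parallel gripper is mounted at the origin on the work surface. World frame = base frame: x ahead of the robot, y to its left, z up, the work surface at z = 0. Lengths are in m, angles in rad, forces in N, time in s.
With the tool pointing down it reaches from about 0.375 to 0.925 m from the base axis. Payload 5.7 kg.
Tool frame: the origin (TCP) lies on the centre line of the jaws, within the pads' length; the fingertips stand 22 mm ahead of it and the grasp point (between the pads) lies 3 mm ahead of it; z points along the fingers, y is the direction in which the jaws open and shut (so a half turn about z gives the same grasp; the last joint's range is limited). The gripper opens to 88 mm and grips with 3 to 60 N. Pads are 20 mm wide; open, the fingers measure 115 mm over their backs; the gripper's body (75 mm by 178 mm) begins 61 mm behind the grasp point.
Start: joints at [-1.273, 0.359, 1.51, -0, 1.272, -0.115], TCP at [0.241, -0.55, 0.245] pointing down, gripper open.
Joint ranges: [-2.97, 2.97], [-1.01, 2.36], [0.21, 2.38], [-0.96, 4.11], [0.2, 2.71], [-2.98, 2.98]. Speed limits (rad/s): [2.39, 2.39, 3.14, 3.14, 3.14, 3.14].

### API

Orientations are given as a 3x3 rotation matrix whose columns are the frame's x, y, z axes.
In Python, from workcell import robot, optics, spot_in, masks_of, spot_point gives the robot as it stands.
- The arm moves only by the tool apply_moves, never from a script. Its argument "targets" is text: rows parted by semicolons, each of 5 numbers parted by spaces: the finger opening in cm, from 0 to 8.78, then the shift along the tool's x, y, z in cm, then the turn about the tool's z in rad. A call has 1 to 12 rows; each row shifts and turns the commanded pose from where the row before left it, along the tool's axes as they then stand; what a row does not reach is not made up. A row lasts 1/12 s, in which the tool goes at most 41.7 mm and 7.16 degrees, less where a joint would pass 70% of its speed; a pose out of reach is approached as far as the arm can. A call is refused whole if a number of a shift passes 4.17 or a number of a turn 0.125, either way. A call with a gripper value outside its range is refused whole. The fingers move at their own pace and stop on an object; "newtons" is the grip in N (left out, the last holds). Time passes only in rows, so rows that do not move let the fingers close. It gives the time, the measured TCP pose, the force and the opening at its end, in the units of the state.
- robot.get_state(): the state, without advancing time (a new reading comes with each control period).
- optics.capture(name): name is "scene" or "top" or "wrist"; returns a dict with "img" (420x560x3 uint8, red, green, blue), "depth" (420x560 float32, m along the optical axis (not along the pixel's ray), 0 where there is no reading), "vfov" (degrees; the focal length in pixels is half the picture's height over the tangent of half this angle, whatever the lens; pixels are square), "cx", "cy" (the principal point, pixels), "xyz" and "rotation" of the camera in the world; the wrist camera has in their place "hand_eye" (4x4, takes a point from camera to tool coordinates, whose origin is the TCP and whose axes are the flange's). Camera axes: x right, y down, z forward; pixel columns grow to the right and rows downward; lengths in m; the calibration is good to about 2 mm. The wrist camera is an equidistant fisheye: a pixel r from the principal point sees the ray r / f radians off the axis. A picture is of the moment at which its call begins: read the wrist's pose just before it.
- robot.hand_in(): hands the job in, once; it reports no verdict.
Trained networks look in a picture, given as the dict that the camera call returned (one of the last four; its "shot" number tells which), for a name from the list of things; names that differ only in an ending like _2 or _b are one class to them, and where a whole thing is asked for, a point or a joint stands for the part that bears it (a point fixed in the world has none). Each returns a list of dicts, best first, with "conf" (0 to 1); they miss things now and then, are a little off and sometimes report something else, mostly with a low value. They report only what shows in the picture. A call takes as long as a camera call. They do not tell look-alikes from the thing itself.
- spot_in(picture, query): "box" ([left, top, right, bottom] in pixels, round what is visible of it).
- masks_of(picture, query): "pixels" (420x560 bool, what is visible of it) and "box" ([left, top, right, bottom] in pixels, round what is visible of it).
- spot_point(picture, query): "centre" ([column, row] in pixels: a listed point, or the origin of a listed thing).
The state is a dict: "time": time; "joint_positions": joint angles; "joint_vel": joint speeds; "tau": joint torques, N m; "eef_pos": TCP position; "eef_rot": TCP orientation; "ft_force": force on the tool from outside, world axes, zero at the start; "moment": the same for the moment, N m; "opening": finger opening in m.
Only numpy, scipy, OpenCV 4.12 (cv2) and the standard library are available. Lean on these libraries where they do the work, as an engineer would, in place of code of your own. Each camera call takes 0.05 s, during which the arm holds its last target.

### The job

Get the circuit-board module ready for the microscope: fit the loose crank fully home on the square shaft of the board holder and crank it clockwise until the sliding jaw grips the module firmly against the fixed jaw, without forcing anything or crushing the module. Then lift the crank off and lay it flat on the bench beside the holder, leaving the module gripped. Move the jaw only with the crank, and leave everything else on the bench where it is.

Things in the scene. Friction and masses are not known exactly. Their poses are not given: they have to be found in the camera images.
- holder: Board holder, fixed to the bench. Origin at bench height on the square shaft's axis, z up. Grey gear head 50 x 56 mm, 55 mm tall, around the shaft; aluminium bed 110 mm wide, top 18 mm up, runs along +y to the fixed jaw (face at y = 196 mm, end at 222 mm). All but the gear head is under 46 mm tall. Rack bar sticks out to y = -65 mm; ears reach x = +-72 mm.
- shaft_foot (a point): Foot of the upright square steel shaft, on its axis: top of a round collar 34 mm wide, 60 mm above the bench, where the crank's underside rests when fully home. Axes: the holder's. Turning the shaft clockwise (from above) closes the jaw, 7 mm per radian (44 mm a turn); starts need about 0.6 to 1.2 turns.
- shaft_top (a point): Middle of the shaft's upper end, 82 mm above the bench. The shaft is 12 x 12 mm, 22 mm tall, bevelled over the last 3.5 mm to 9 mm. Axes: the holder's, NOT the square's: how far the square is turned is not reported. Rest the socket lightly on it and turn the crank slowly, up to a quarter turn, until it drops on.
- jaw: Sliding jaw: grey block, steel face, 94 mm wide (x), 24 mm thick, top 44 mm above the bench. Origin in its gripping face, which looks along +y. Worked by the shaft. A friction brake takes 0.22 N m to turn it (3 N at the crank's knob, 1 N more at a radian a second) and holds up to about 30 N of grip when let go; each 10 N of grip adds 0.07 N m (0.9 N at the knob).
- module: The work: green circuit board with chips on a milled aluminium base 84 (x) x 64 (y) x 14 mm, 0.15 to 0.31 kg, lying loose on the bed between the jaws; the jaw pushes it along, then squeezes it across its 64 mm. Origin at the centre of its underside. The robot need not touch it. A grip of about 15 to 50 N is firm and safe.
- crank: Loose steel crank, 0.25 kg, lying flat on the bench, hub and knob up. Origin: middle of the hub's underside; x along the arm to the knob, z up. Flat arm 16 mm wide, 8 mm thick, underside flush with the hub's, ends 85 mm from the hub's axis.
- crank_hub (a point): Centre of the crank's hub, 20 mm above its underside. Hub: steel block 28 x 28 mm, 40 mm tall, faces parallel to the crank's axes; square socket in its underside 13 mm wide, 26 mm deep, parallel to the faces. Pinch it across the crank's y (the arm leaves along +x).
- crank_mouth (a point): Centre of the socket's mouth, on the underside of the hub: at bench height when the crank lies on the bench, 60 mm up when it is home on the shaft. Axes: the crank's.
- crank_knob (a point): Centre of the crank's knob, 34 mm above the crank's underside and 75 mm from the hub's axis: black sleeve, 18 mm in diameter, 44 mm tall (12 to 56 mm above the underside), turning freely on its upright pin.
- tip_cleaner: Soldering-tip cleaner: dark steel pot with brass wool, 76 mm across, 64 mm tall. Bystander.
- solder_reel: Reel of solder standing on its end, 55 mm across, 36 mm tall. Bystander.
- flux_bottle: White bottle with black cap, 36 mm across, 85 mm tall, beside the holder's fixed-jaw end. Bystander.
- screwdriver: Screwdriver with black handle lying on the bench, 170 mm long. Bystander.
- hex_key: Dark L-shaped hexagon key lying on the bench, 110 mm long. Bystander.
- parts_tray: Black divided parts tray, 90 x 140 x 28 mm. Bystander.
- multimeter: Grey hand multimeter lying on its back, 150 x 75 x 34 mm. Bystander.
Mind the look-alikes: they are no part of the job. Leave any blue or pink look-alike of the crank alone.

How it is judged:
By the outcome, as a careful person would: the job done as asked, in the order asked, and still so for the second after the job is handed in, with the robot touching nothing.
It also fails if it takes over 72 s, if anything falls off the work surface, if the arm or the gripper's body presses on something with over 40 N, if the wrist force passes 120 N, or if a joint passes its speed limit or range.

## Working session

There is one attempt and no reset: what is moved stays moved. The work goes in short steps, Python scripts to look and compute and a tool call to move; the robot and the scene stay as the last step left them, time stands still between calls to the robot, and variables do not carry over. Pictures are saved under pics/ and viewed, and the job is handed in when it is done.

Besides the shell and the picture viewer there is one more tool, called after "Request:" as name(argument=value, ...), one argument or row to a line, values as JSON. apply_moves: Moves the arm, as the interface text tells. Its arguments: {"type":"object","properties":{"targets":{"type":"string"},"newtons":{"type":"number"}},"required":["targets"]}

```bash
ls; mkdir -p pics
python3 - <<'E'
from workcell import robot, optics, spot_in, masks_of, spot_point
import cv2, numpy as np
s=robot.get_state(); print({k:np.round(v,3).tolist() for k,v in s.items()})
for n in ("scene","top"):
    p=optics.capture(n); cv2.imwrite(f"pics/{n}0.png",cv2.cvtColor(p["img"],cv2.COLOR_RGB2BGR))
    print(n,p["vfov"],p["cx"],p["cy"],np.round(p["xyz"],3),np.round(p["rotation"],3).tolist())
    for q in ("crank","crank_hub","crank_knob","crank_mouth","holder","shaft_top","jaw","module"):
        print(q,[(np.round(d["centre"]).tolist(),round(d["conf"],2)) for d in spot_point(p,q)][:4])
E
```

```text
pics
{'time': 0.0, 'joint_positions': [-1.273, 0.36, 1.511, -0.0, 1.272, -0.115], 'joint_vel': [0.001, 0.0, 0.001, -0.001, -0.0, -0.002], 'tau': [0.001, -51.537, -27.072, 0.068, 0.035, -0.0], 'eef_pos': [0.241, -0.549, 0.244], 'eef_rot': [[0.916, 0.401, -0.001], [0.401, -0.916, 0.002], [0.0, -0.002, -1.0]], 'ft_force': [0.289, 0.372, -0.146], 'moment': [-0.035, -0.094, -0.022], 'opening': 0.088}
scene 46.412867226214345 277.66313282355054 211.68123304089852 [1.277 0.712 0.948] [[-0.698, 0.467, -0.543], [0.716, 0.448, -0.535], [-0.007, -0.762, -0.647]]
crank [([288.0, 186.0], 0.81), ([233.0, 179.0], 0.68), ([225.0, 183.0], 0.61), ([247.0, 152.0], 0.47)]
crank_hub [([288.0, 179.0], 0.85), ([241.0, 151.0], 0.7), ([228.0, 175.0], 0.6)]
crank_knob [([224.0, 182.0], 0.86), ([272.0, 167.0], 0.7), ([256.0, 135.0], 0.55)]
crank_mouth [([286.0, 187.0], 0.83), ([232.0, 180.0], 0.78), ([247.0, 153.0], 0.74), ([329.0, 254.0], 0.24)]
holder [([298.0, 242.0], 0.67)]
shaft_top [([304.0, 223.0], 0.71)]
jaw [([329.0, 254.0], 0.84)]
module [([344.0, 263.0], 0.81)]
top 56.52150474333723 279.18463371253574 205.62484945000216 [0.417 0.008 1.149] [[0.023, -0.991, 0.131], [-1.0, -0.026, -0.017], [0.02, -0.131, -0.991]]
crank [([400.0, 287.0], 0.89), ([323.0, 274.0], 0.71), ([377.0, 242.0], 0.52), ([362.0, 222.0], 0.4)]
crank_hub [([374.0, 242.0], 0.83), ([399.0, 288.0], 0.65), ([323.0, 274.0], 0.63)]
crank_knob [([410.0, 313.0], 0.88), ([348.0, 284.0], 0.75), ([363.0, 223.0], 0.73)]
crank_mouth [([399.0, 288.0], 0.83), ([374.0, 246.0], 0.52), ([324.0, 275.0], 0.51)]
holder [([253.0, 217.0], 0.84)]
shaft_top [([251.0, 215.0], 0.65)]
jaw [([217.0, 218.0], 0.63)]
module [([202.0, 216.0], 0.58)]
```

View pics/scene0.png

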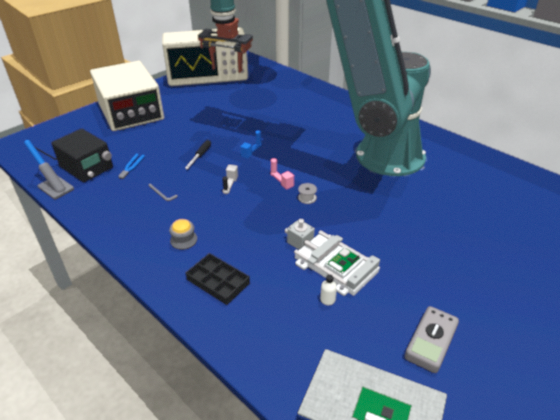

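View pics/top0.png

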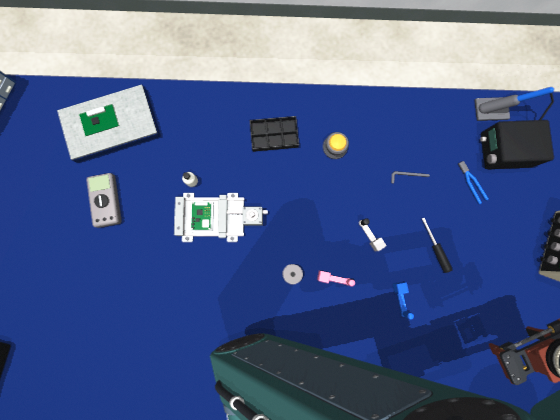

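Three candidates for the crank in the top image: grey/steel (hub ~378,243, knob ~364,223), pink (~323,277) and blue (~402,288). The grey one fits "steel, black knob"; I'll confirm it in a crop and measure.

```bash
cat > h.py <<'E'
from workcell import robot, optics, spot_in, masks_of, spot_point
import cv2, numpy as np
def f(p): return 210/np.tan(np.radians(p["vfov"])/2)
def cloud(p):
    # world xyz for perspective cam
    v,u=np.mgrid[0:420,0:560]; F=f(p); d=p["depth"]
    c=np.stack([(u-p["cx"])/F*d,(v-p["cy"])/F*d,d],-1)
    return c@np.array(p["rotation"]).T+np.array(p["xyz"])
def proj(p,X):
    c=(np.atleast_2d(X)-p["xyz"])@np.array(p["rotation"]); F=f(p)
    return np.c_[p["cx"]+F*c[:,0]/c[:,2],p["cy"]+F*c[:,1]/c[:,2]]
def onz(p,uv,z):
    F=f(p); r=np.array(p["rotation"])@np.array([(uv[0]-p["cx"])/F,(uv[1]-p["cy"])/F,1]); o=np.array(p["xyz"])
    return o+r*(z-o[2])/r[2]
def save(n,img): cv2.imwrite(f"pics/{n}.png",cv2.cvtColor(img,cv2.COLOR_RGB2BGR))
E
python3 - <<'E'
from h import *
for n,box in (("top",(340,200,400,260)),("scene",(205,150,265,210))):
    p=optics.capture(n); 
    a,b,c,d=box
    np.set_printoptions(precision=4,suppress=True)
    save(n+"crop",cv2.resize(p["img"][b:d,a:c],None,fx=8,fy=8,interpolation=cv2.INTER_CUBIC))
    W=cloud(p); 
    for m in masks_of(p,"crank"): print(n,m["conf"],m["box"],np.median(W[m["pixels"]],0),m["pixels"].sum(), "hub top" , W[m["pixels"]][W[m["pixels"]][:,2]>0.033].mean(0))
    for q,z in (("crank_hub",.02),("crank_knob",.034),("crank_mouth",0),("shaft_top",.082),("holder",0),("jaw",0.03),("module",.018),("crank",0)):
        for d in spot_point(p,q): print(n,q,round(d["conf"],2),np.round(d["centre"],1),onz(p,d["centre"],z)[:2])
    for q in ("holder","module","jaw"):
        for m in masks_of(p,q)[:1]:
            X=W[m["pixels"]]; print(q,np.percentile(X,[1,50,99],axis=0).tolist())
            if q=="holder":
                t=X[X[:,2]>.074]; print("shaft pts",len(t),t.mean(0)if len(t) else "")
                t=X[(X[:,2]>.050)&(X[:,2]<.058)]; print("head top",len(t),np.percentile(t,[2,50,98],axis=0)); print(cv2.minAreaRect(t[:,:2].astype(np.float32)*1000))
                t=X[(X[:,2]>.012)&(X[:,2]<.022)]; print(cv2.minAreaRect(t[:,:2].astype(np.float32)*1000))
E
```

```text
top 0.78 [359.3, 219.5, 385.8, 252.9] [ 0.4793 -0.2831  0.0287] 298 hub top [ 0.4774 -0.2819  0.0581]
top 0.61 [391.2, 278.3, 412.6, 318.9] [ 0.3142 -0.3684  0.0243] 360 hub top [ 0.3183 -0.3615  0.0555]
top 0.58 [317.3, 268.5, 353.4, 287.1] [ 0.3602 -0.1714  0.0317] 258 hub top [ 0.3643 -0.1578  0.0597]
top crank_hub 0.71 [377.2 241. ] [ 0.4701 -0.2971]
top crank_hub 0.57 [401.  285.7] [ 0.3445 -0.3642]
top crank_hub 0.51 [320.8 277.2] [ 0.3633 -0.1345]
top crank_knob 0.89 [407.3 317.8] [ 0.2577 -0.3757]
top crank_knob 0.74 [361.  221.9] [ 0.5231 -0.2471]
top crank_knob 0.57 [347.8 284.9] [ 0.3443 -0.209 ]
top crank_knob 0.24 [375.8 241.2] [ 0.4688 -0.2893]
top crank_mouth 0.9 [397.3 283.7] [ 0.3487 -0.3601]
top crank_mouth 0.7 [322.3 275.3] [ 0.3679 -0.1413]
top crank_mouth 0.55 [375.4 246.5] [ 0.4548 -0.2971]
top shaft_top 0.73 [252.5 215.1] [0.5298 0.0625]
top shaft_top 0.33 [412.5 174.1] [ 0.6566 -0.3816]
top holder 0.93 [253.2 215.3] [0.5379 0.0647]
top jaw 0.68 [219.2 215. ] [0.5331 0.1607]
top crank 0.91 [397.2 286.5] [ 0.3407 -0.3596]
top crank 0.69 [378.1 245.6] [ 0.4577 -0
[... 2499 characters left out ...]
0.3205 0.4211]
head top 161 [[0.5126 0.0427 0.0504]
 [0.5472 0.0771 0.0548]
 [0.5617 0.0942 0.0578]]
((562.8214111328125, 153.18833923339844), (241.26649475097656, 58.151634216308594), 73.11052703857422)
((537.649169921875, 164.60400390625), (250.98397827148438, 134.5561065673828), 88.37974548339844)
module [[0.4894730744043957, 0.18141731578496287, 0.021330667821834445], [0.5378049968452889, 0.21715280679013282, 0.03489874125201897], [0.5745541506405432, 0.2449603409319178, 0.043249219106783435]]
jaw [[0.47267434279481746, 0.09938367140788955, 0.019677771814117333], [0.544335823766223, 0.15463683451772775, 0.04090385777782196], [0.5945394817766188, 0.16455215978980348, 0.04852268492320924]]
```

```bash
python3 -c "
import cv2,numpy as np
a=cv2.imread('pics/topcrop.png')[:480,:480];b=cv2.imread('pics/scenecrop.png')
b=cv2.resize(b,(400,400));a=cv2.resize(a,(400,400));cv2.imwrite('pics/crops.png',np.hstack([a,b]))"
```

```text
(no output)
```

View pics/crops.png

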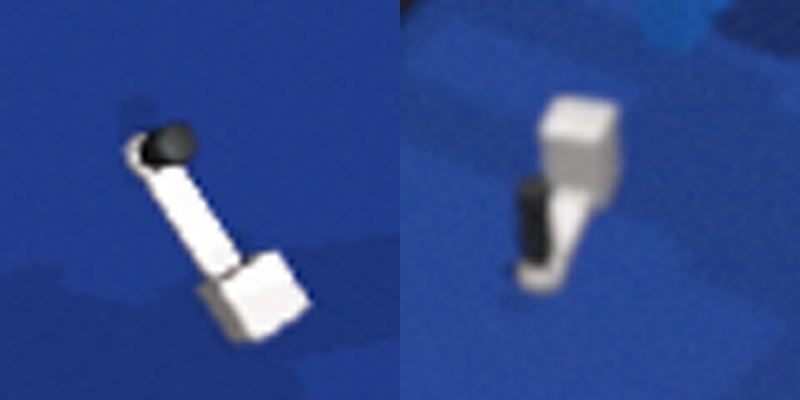

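The grey crank has the black knob (knob ~366,221 in top, hub ~379,244) and is neither pink nor blue, so it is the one. Next I check the wrist camera and plan a look at the shaft.

```bash
cat >> h.py <<'E'
def go(x,y,z,yawdeg=None,s=None):
    s=s or robot.get_state(); R=np.array(s["eef_rot"]); d=R.T@(np.array([x,y,z])-s["eef_pos"])*100
    yaw=np.degrees(np.arctan2(R[1,0],R[0,0]))
    t=0 if yawdeg is None else -np.radians((yawdeg-yaw+180)%360-180)
    print("tool shift cm",np.round(d,2),"turn",round(t,3),"yaw",round(yaw,2),"pos",np.round(s["eef_pos"],4),"j6",round(s["joint_positions"][5],2),"t",s["time"])
def wpix(p,X,pos,R):
    # world -> wrist pixel (equidistant)
    H=np.array(p["hand_eye"]); t=(np.atleast_2d(X)-pos)@R
    c=(t-H[:3,3])@H[:3,:3]; r=np.linalg.norm(c[:,:2],axis=1); th=np.arctan2(r,c[:,2])
    return np.c_[p["cx"]+f(p)*th*c[:,0]/r,p["cy"]+f(p)*th*c[:,1]/r]
def wonz(p,uv,z,pos,R):
    H=np.array(p["hand_eye"]); d=np.array([uv[0]-p["cx"],uv[1]-p["cy"]]); r=np.linalg.norm(d)+1e-9; th=r/f(p)
    ray=np.array([*(np.sin(th)*d/r),np.cos(th)]); o=R@H[:3,3]+pos; w=R@H[:3,:3]@ray; return o+w*(z-o[2])/w[2]
E
python3 - <<'E'
from h import *
p=optics.capture("wrist"); print(np.round(p["hand_eye"],3).tolist(),p["vfov"],p["cx"],p["cy"]); save("w0",p["img"])
p=optics.capture("top")
print("hub",onz(p,(378.8,244.2),.04),"knob",onz(p,(366.2,220.9),.056))
go(.529,.0645-.05,.25,0)
go(.529,.0645-.05,.25)
E
```

```text
[[-0.001, -0.968, -0.249, 0.068], [1.0, -0.0, -0.001, 0.0], [0.001, -0.249, 0.968, -0.14], [0.0, 0.0, 0.0, 1.0]] 65.70646984690485 279.8733339351112 210.55517661698804
hub [ 0.46023978 -0.29620894  0.04      ] knob [ 0.52421113 -0.25678376  0.056     ]
tool shift cm [ 49.04 -40.1   -0.53] turn 0.413 yaw 23.66 pos [ 0.2407 -0.5496  0.2446] j6 -0.12 t 2.3
tool shift cm [ 49.04 -40.1   -0.53] turn 0 yaw 23.66 pos [ 0.2407 -0.5496  0.2446] j6 -0.12 t 2.3
```

View pics/w0.png

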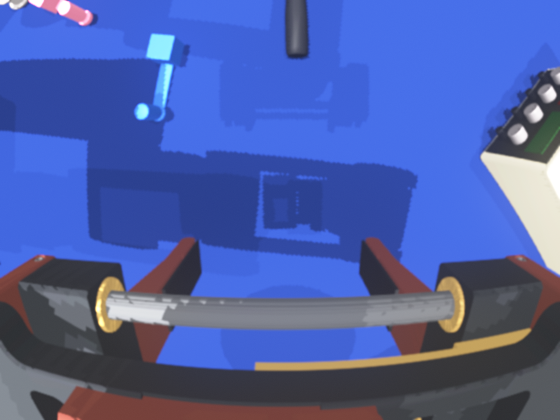

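Request:
apply_moves(
  targets="8.78 2.8 -2.8 0.15 0;8.78 2.8 -2.8 0.15 0;8.78 2.8 -2.8 0.15 0;8.78 2.8 -2.8 0.15 0;8.78 2.8 -2.8 0.15 0;8.78 2.8 -2.8 0.15 0;8.78 2.8 -2.8 0.15 0;8.78 2.8 -2.8 0.15 0;8.78 2.8 -2.8 0.15 0;8.78 2.8 -2.8 0.15 0;8.78 2.8 -2.8 0.15 0;8.78 2.8 -2.8 0.15 0",
)

```text
time: 3.3
eef_pos: [0.4141, -0.1052, 0.2269]
eef_rot: [[0.916, 0.401, 0.001], [0.401, -0.916, -0.0], [0.001, 0.001, -1.0]]
ft_force: [1.2, -1.4, -0.5]
opening: 0.0879
```

Request:
apply_moves(
  targets="8.78 2.8 -2.8 0.15 0;8.78 2.8 -2.8 0.15 0;8.78 2.8 -2.8 0.15 0;8.78 2.8 -2.7 0.15 0;8.78 0 0 0 0;8.78 0 0 0 0;8.78 0 0 0 0",
)

```text
time: 3.88
eef_pos: [0.4713, 0.0394, 0.2206]
eef_rot: [[0.916, 0.402, -0.001], [0.402, -0.916, -0.0], [-0.001, 0.0, -1.0]]
ft_force: [1.0, -0.9, -0.7]
opening: 0.088
```

Run:
```python
from h import *
s=robot.get_state(); pos=np.array(s["eef_pos"]);R=np.array(s["eef_rot"])
p=optics.capture("wrist"); save("w1",p["img"]); print(pos, np.linalg.norm(s["joint_vel"]))
np.savez("w1.npz",img=p["img"],pos=pos,R=R,depth=p["depth"],H=p["hand_eye"],vfov=p["vfov"],cx=p["cx"],cy=p["cy"])
for d in spot_point(p,"shaft_top")[:2]: print(d, wonz(p,d["centre"],.082,pos,R))
c=wpix(p,[[.529,.0645,.082]],pos,R)[0]; print(c)
a,b=int(c[0])-60,max(0,int(c[1])-60); print(a,b)
save("w1c",cv2.resize(p["img"][b:b+120,a:a+120],None,fx=5,fy=5,interpolation=cv2.INTER_CUBIC))
```

```text
[0.47131991 0.0393591  0.2205659 ] 0.03618825212872661
[279.93678892 133.89135989]
219 73
```

View pics/w1c.png

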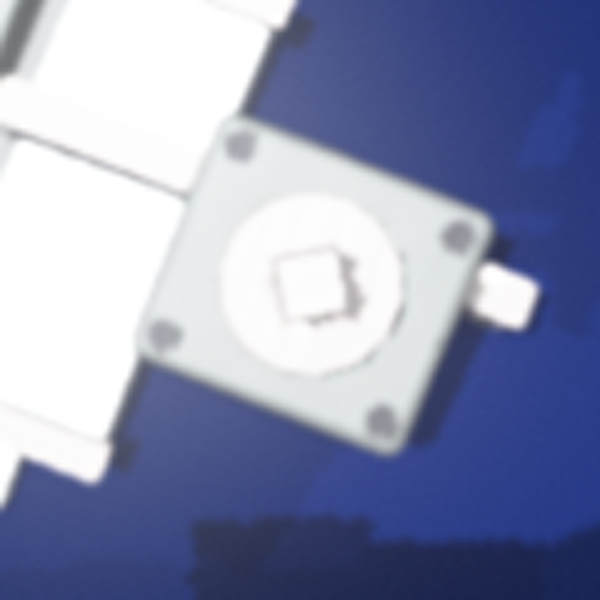

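View pics/w1.png

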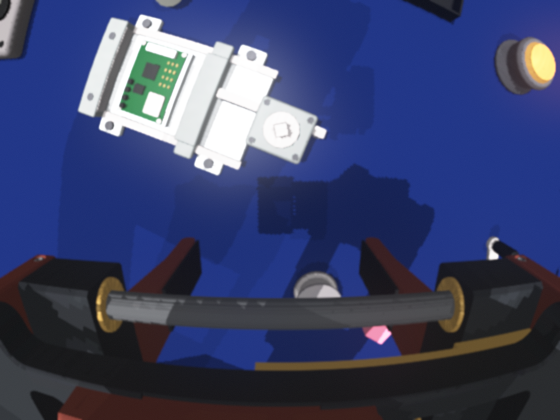

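Run:
```python
import numpy as np,cv2
z=np.load("w1.npz"); g=z["img"][112:150,260:302].astype(float)
g=np.clip((g-150)/(255-150),0,1)**2*255
cv2.imwrite("pics/w1d.png",cv2.cvtColor(cv2.resize(g.astype(np.uint8),None,fx=16,fy=15.7895,interpolation=cv2.INTER_CUBIC),cv2.COLOR_RGB2BGR))
```

```text
(no output)
```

View pics/w1d.png

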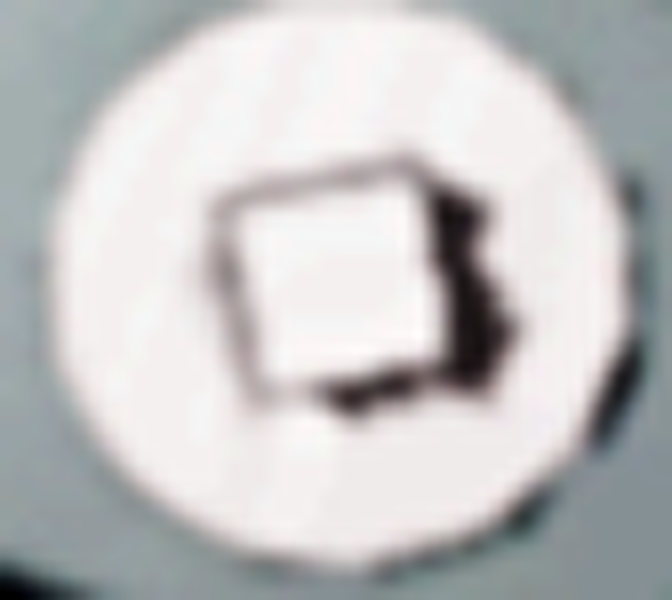

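Run:
```python
from h import *
z=np.load("w1.npz"); p=dict(hand_eye=z["H"],vfov=float(z["vfov"]),cx=float(z["cx"]),cy=float(z["cy"]))
px=lambda a,b:(260+a/16-.5,112+b/15.79-.5)
C=[wonz(p,px(*q),.082,z["pos"],z["R"])[:2] for q in ((238,203),(415,180),(442,355),(268,380))]
C=np.array(C);print(C,C.mean(0)); e=np.roll(C,-1,0)-C; print(np.linalg.norm(e,axis=1),np.degrees(np.arctan2(e[:,1],e[:,0]))%90)
# collar circle at z .06
print(wonz(p,px(341,285),.06,z["pos"],z["R"]))
D=z["depth"]; print(D[125:134:2,276:286:2])
# target above crank
s=robot.get_state(); u=z["R"][:,0]
t=np.array([.461,-.295])-.06*u[:2]; go(t[0],t[1],.2)
```

```text
[[0.53458493 0.07208258]
 [0.53948068 0.06402205]
 [0.53138499 0.05889471]
 [0.52643543 0.06678785]] [0.53297151 0.0654468 ]
[0.00943083 0.00958278 0.00931664 0.00971847] [31.27331039 32.34779489 32.09062443 33.01178643]
[0.53264375 0.06522972 0.06      ]
[[0.26832473 0.26804492 0.2691477  0.2695903  0.27007258]
 [0.27185258 0.2690912  0.27008137 0.26974583 0.26989916]
 [0.2693069  0.2689735  0.27051407 0.26952952 0.26846236]
 [0.26901126 0.27115116 0.2696069  0.2713691  0.27015683]
 [0.2703196  0.2712325  0.26944396 0.27094984 0.2709514 ]]
tool shift cm [-20.26  30.16   2.08] turn 0 yaw 23.57 pos [0.4712 0.0384 0.2206] j6 1.09 t 3.9833
```

Request:
apply_moves(
  targets="8.78 -2.25 3.35 0.2 0;8.78 -2.25 3.35 0.2 0;8.78 -2.25 3.35 0.2 0;8.78 -2.25 3.35 0.2 0;8.78 -2.25 3.35 0.2 0;8.78 -2.25 3.35 0.2 0;8.78 -2.25 3.35 0.2 0;8.78 -2.25 3.35 0.2 0;8.78 -2.25 3.35 0.2 0;8.78 0 0 0 0;8.78 0 0 0 0;8.78 0 0 0 0",
)

```text
time: 4.98
eef_pos: [0.4058, -0.318, 0.2025]
eef_rot: [[0.917, 0.398, -0.001], [0.398, -0.917, 0.001], [-0.0, -0.001, -1.0]]
ft_force: [-0.2, -0.1, -1.1]
opening: 0.0878
```

Run:
```python
from h import *
s=robot.get_state(); pos=np.array(s["eef_pos"]);R=np.array(s["eef_rot"])
p=optics.capture("wrist"); save("w2",p["img"]); print(pos, np.linalg.norm(s["joint_vel"]))
np.savez("w2.npz",img=p["img"],pos=pos,R=R,depth=p["depth"],H=p["hand_eye"],vfov=p["vfov"],cx=p["cx"],cy=p["cy"])
c=wpix(p,[[.461,-.296,.04],[.524,-.256,.056]],pos,R); print(c)
a,b=int(c[:,0].mean())-40,max(0,int(c[:,1].mean())-50); print(a,b)
save("w2c",cv2.resize(p["img"][b:b+80,a:a+80],None,fx=7.5,fy=7.5,interpolation=cv2.INTER_CUBIC))
```

```text
[ 0.40578836 -0.31801753  0.20245943] 0.04308836600809478
[[281.96974164 137.34700154]
 [268.65375982  55.35190562]]
235 46
```

View pics/w2c.png

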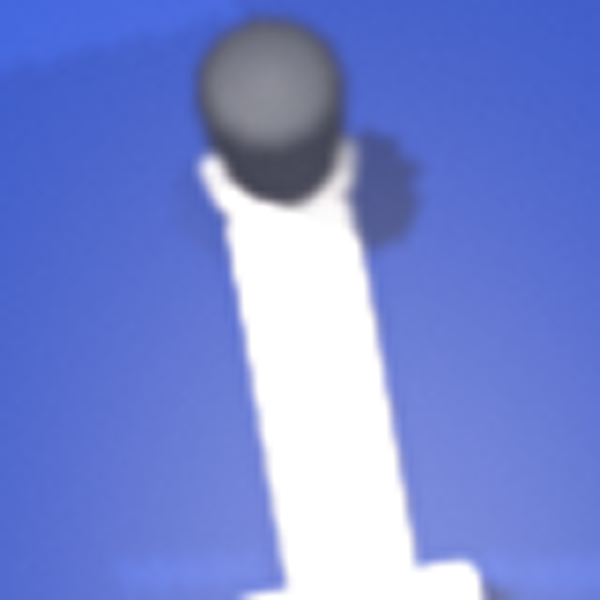

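View pics/w2.png

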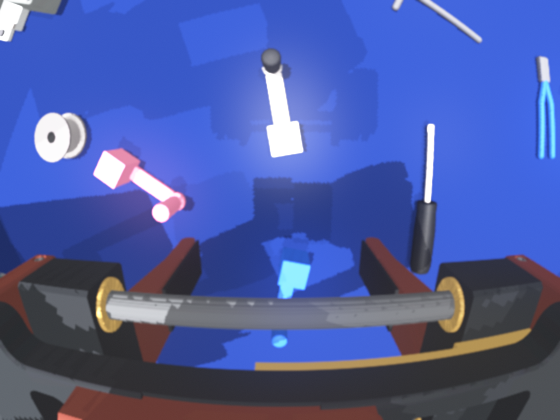

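Run:
```python
import numpy as np,cv2
z=np.load("w2.npz"); g=z["img"][115:163,260:308].astype(float)
g=np.clip((g-120)/(255-120),0,1)**2*255
cv2.imwrite("pics/w2d.png",cv2.cvtColor(cv2.resize(g.astype(np.uint8),None,fx=12,fy=12,interpolation=cv2.INTER_CUBIC),cv2.COLOR_RGB2BGR))
```

```text
(no output)
```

View pics/w2d.png

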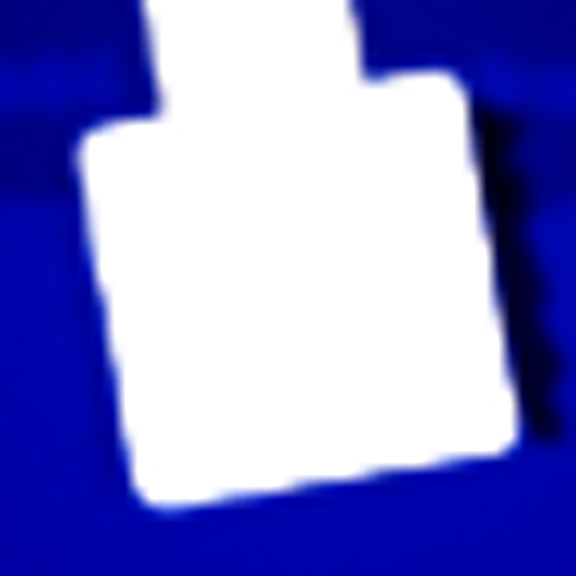

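Run:
```python
from h import *
z=np.load("w2.npz"); p=dict(hand_eye=z["H"],vfov=float(z["vfov"]),cx=float(z["cx"]),cy=float(z["cy"]))
px=lambda a,b:(260+a/12-.5,115+b/12-.5)
C=np.array([wonz(p,px(*q),.04,z["pos"],z["R"])[:2] for q in ((76,125),(466,68),(520,455),(134,513))])
c=C.mean(0);print(C,c); e=np.roll(C,-1,0)-C; print(np.linalg.norm(e,axis=1),np.degrees(np.arctan2(e[:,1],e[:,0]))%90)
k=wonz(p,(270.2,56.4),.056,z["pos"],z["R"])[:2]; print(k,np.linalg.norm(k-c),np.degrees(np.arctan2(*(k-c)[::-1])))
go(c[0],c[1],.12,np.degrees(np.arctan2(*(k-c)[::-1])))
```

```text
[[ 0.46573992 -0.2777839 ]
 [ 0.48169209 -0.30339368]
 [ 0.45591111 -0.3193122 ]
 [ 0.43982265 -0.29375876]] [ 0.46079144 -0.29856213]
[0.03017172 0.03029948 0.03019631 0.03044505] [31.91851506 31.69335259 32.19454692 31.64880242]
[ 0.52363217 -0.2576264 ] 0.0749979422657553 33.08103856382567
tool shift cm [5.75 0.49 8.25] turn -0.166 yaw 23.57 pos [ 0.4062 -0.3172  0.2025] j6 0.36 t 5.0333
```

Request:
apply_moves(
  targets="6 0 0 0 -0.075;6 0 0 0 -0.075;6 2.8 0.65 2 0;6 2.8 0.7 2 0;6 0 0 4 0;6 0 0 3 0;6 0 0 2 0;6 0 0 0 0;6 0 0 0 0",
)

```text
time: 5.78
eef_pos: [0.4612, -0.2974, 0.0722]
eef_rot: [[0.845, 0.535, -0.002], [0.535, -0.845, 0.002], [-0.001, -0.003, -1.0]]
ft_force: [0.0, -0.2, 0.8]
opening: 0.0601
```

Run:
```python
from h import *
s=robot.get_state(); pos=np.array(s["eef_pos"]);R=np.array(s["eef_rot"])
go(.4608,-.2986,.031,32.2)
p=optics.capture("wrist"); save("w3",p["img"])
```

```text
tool shift cm [-0.09  0.09  4.12] turn 0.002 yaw 32.34 pos [ 0.4612 -0.2974  0.0722] j6 0.31 t 5.7833
```

View pics/w3.png

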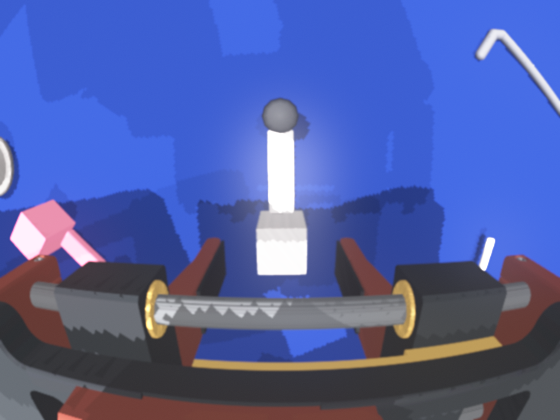

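Request:
apply_moves(
  targets="6 -0.05 0.08 2 0;6 0 0 2 0;6 0 0 0.1 0;6 0 0 0 0;0 0 0 0 0;0 0 0 0 0;0 0 0 0 0;0 0 0 0 0;0 0 0 0 0;0 0 0 0 0",
  newtons=40,
)

```text
time: 6.67
eef_pos: [0.4616, -0.3001, 0.0321]
eef_rot: [[0.846, 0.534, -0.0], [0.534, -0.846, 0.0], [0.0, -0.0, -1.0]]
ft_force: [-1.7, 1.1, 6.1]
opening: 0.0277
```

Request:
apply_moves(
  targets="0 0 0 -2 0;0 0 0 -3 0;0 0 0 -4 0;0 0 0 -4 0;0 0 0 -1 0;0 0 0 0 0;0 0 0 0 0",
)

```text
time: 7.25
eef_pos: [0.4614, -0.3001, 0.1711]
eef_rot: [[0.846, 0.534, -0.0], [0.534, -0.846, 0.0], [-0.0, -0.0, -1.0]]
ft_force: [0.1, 0.1, -4.7]
opening: 0.0281
```

Run:
```python
from h import *
go(.533,.0654,.17,32.2); s=robot.get_state(); print(s["ft_force"],s["opening"])
p=optics.capture("wrist"); save("w4",p["img"])
```

```text
tool shift cm [ 25.55 -27.09   0.11] turn 0.001 yaw 32.25 pos [ 0.4614 -0.3001  0.1711] j6 0.31 t 7.25
[ 0.08610841  0.10954985 -4.71437874] 0.02814680936915465
```

View pics/w4.png

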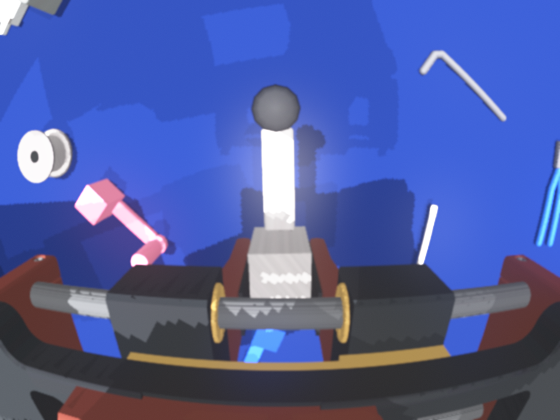

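Request:
apply_moves(
  targets="0 2.55 -2.7 0 0;0 2.55 -2.7 0 0;0 2.55 -2.7 0 0;0 2.55 -2.7 0 0;0 2.55 -2.7 0 0;0 2.55 -2.7 0 0;0 2.55 -2.7 0 0;0 2.55 -2.7 0 0;0 2.55 -2.7 0 0;0 2.5 -2.7 0 0;0 0 0 0 0;0 0 0 0 0",
)

```text
time: 8.3
eef_pos: [0.5312, 0.0657, 0.1689]
eef_rot: [[0.844, 0.537, -0.005], [0.537, -0.844, 0.0], [-0.004, -0.003, -1.0]]
ft_force: [-0.0, -1.0, -2.9]
opening: 0.028
```

Request:
apply_moves(
  targets="0 0 0 0 0;0 0 0 0 0;0 0 0 0 0",
)

```text
time: 8.55
eef_pos: [0.5323, 0.0626, 0.1709]
eef_rot: [[0.847, 0.532, -0.002], [0.532, -0.847, -0.0], [-0.002, -0.001, -1.0]]
ft_force: [0.2, 0.1, -1.1]
opening: 0.0277
```

Run:
```python
from h import *
go(.533,.0654,.12,32.2); s=robot.get_state(); print(s["ft_force"],s["opening"],s["moment"])
p=optics.capture("wrist"); save("w5",p["img"])
p=optics.capture("scene"); 
q=cv2.resize(p["img"][170:290,240:400],None,fx=5,fy=5,interpolation=cv2.INTER_CUBIC); save("s5",q)
```

```text
tool shift cm [ 0.22 -0.2   5.09] turn -0.001 yaw 32.15 pos [0.5323 0.0626 0.1709] j6 1.0 t 8.55
[ 0.16009221  0.12169009 -1.11039623] 0.027700228616650193 [-0.04101049  0.05726978 -0.00692942]
```

View pics/w5.png

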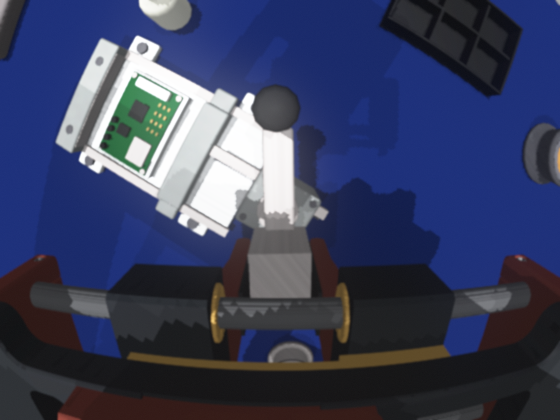

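View pics/s5.png

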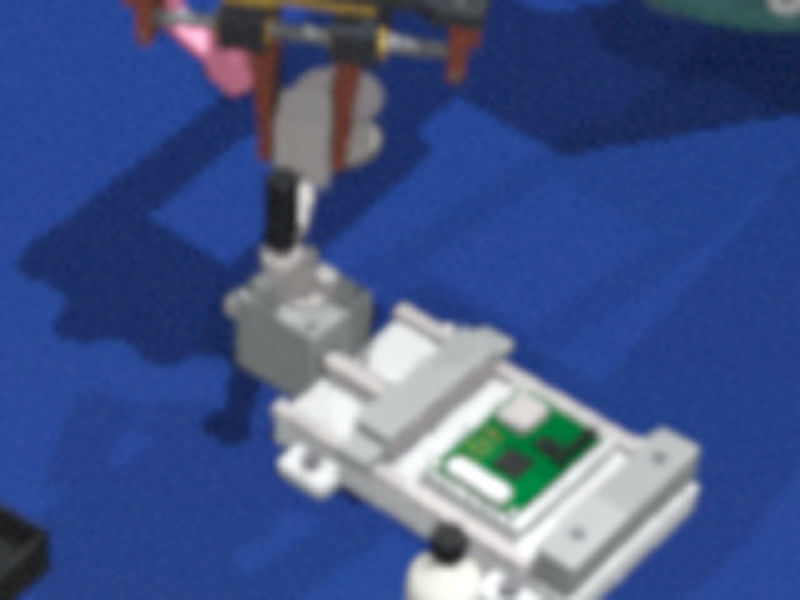

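Request:
apply_moves(
  targets="0 0.2 -0.2 1.5 0;0 0 0 2 0;0 0 0 1 0;0 0 0 0.5 0;0 0 0 0 0;0 0 0 0 0;0 0 0 0 0",
)

```text
time: 9.23
eef_pos: [0.5343, 0.0665, 0.1224]
eef_rot: [[0.846, 0.533, 0.001], [0.533, -0.846, 0.0], [0.001, 0.001, -1.0]]
ft_force: [0.2, 0.2, -1.5]
opening: 0.0282
```

Run:
```python
from h import *
go(.533,.0654,.114,32.2); s=robot.get_state(); print(s["ft_force"],s["opening"],s["moment"])
```

```text
tool shift cm [-0.17  0.02  0.84] turn 0.001 yaw 32.23 pos [0.5343 0.0665 0.1224] j6 1.0 t 9.2333
[ 0.15516122  0.1684727  -1.54185883] 0.028157452701026417 [-0.06346572  0.04506238 -0.03323028]
```

Request:
apply_moves(
  targets="0 0 0 0.3 0;0 0 0 0 0",
)

```text
time: 9.4
eef_pos: [0.5339, 0.0666, 0.119]
eef_rot: [[0.846, 0.534, 0.001], [0.534, -0.846, 0.0], [0.001, 0.0, -1.0]]
ft_force: [-0.3, 0.0, -3.3]
opening: 0.0277
```

Request:
apply_moves(
  targets="0 0 0 0 0",
)

```text
time: 9.48
eef_pos: [0.5337, 0.0667, 0.119]
eef_rot: [[0.846, 0.534, 0.0], [0.534, -0.846, 0.0], [0.0, 0.0, -1.0]]
ft_force: [-0.0, -0.0, -3.3]
opening: 0.0279
```

Request:
apply_moves(
  targets="0 0 0 0 0",
)

```text
time: 9.57
eef_pos: [0.5337, 0.0667, 0.1189]
eef_rot: [[0.846, 0.534, 0.0], [0.534, -0.846, 0.0], [0.0, 0.0, -1.0]]
ft_force: [0.4, -0.3, -1.9]
opening: 0.0277
```

Request:
apply_moves(
  targets="0 -0.12 0.07 0.2 0;0 0 0 0.1 0;0 0 0 0 0;0 0 0 0 0",
)

```text
time: 9.9
eef_pos: [0.5328, 0.0654, 0.1155]
eef_rot: [[0.846, 0.533, -0.0], [0.533, -0.846, 0.0], [-0.0, -0.0, -1.0]]
ft_force: [-0.3, -0.4, -1.3]
opening: 0.0279
```

Request:
apply_moves(
  targets="0 0 0 0.2 0;0 0 0 0.1 0;0 0 0 0.1 0;0 0 0 0 0;0 0 0 0 0",
)

```text
time: 10.32
eef_pos: [0.5328, 0.0654, 0.1115]
eef_rot: [[0.846, 0.534, -0.0], [0.534, -0.846, 0.0], [-0.0, -0.0, -1.0]]
ft_force: [-0.4, -1.6, -2.6]
opening: 0.0279
```

Request:
apply_moves(
  targets="0 0 0 0.2 0;0 0 0 0.1 0;0 0 0 0 0;0 0 0 0 0",
)

```text
time: 10.65
eef_pos: [0.5329, 0.0654, 0.1086]
eef_rot: [[0.846, 0.534, -0.0], [0.534, -0.846, 0.0], [-0.0, -0.0, -1.0]]
ft_force: [0.1, 0.5, -2.6]
opening: 0.0282
```

Request:
apply_moves(
  targets="0 0 0 0.3 0;0 0 0 0.3 0;0 0 0 0 0;0 0 0 0 0",
)

```text
time: 10.98
eef_pos: [0.5328, 0.0654, 0.1024]
eef_rot: [[0.846, 0.534, -0.0], [0.534, -0.846, 0.0], [-0.0, -0.0, -1.0]]
ft_force: [0.2, -0.1, -2.7]
opening: 0.0278
```

Request:
apply_moves(
  targets="0 0 0 0.3 0;0 0 0 0.3 0;0 0 0 0.2 0;0 0 0 0 0;0 0 0 0 0",
)

```text
time: 11.4
eef_pos: [0.5329, 0.0654, 0.0945]
eef_rot: [[0.846, 0.533, -0.0], [0.533, -0.846, 0.0], [-0.0, -0.0, -1.0]]
ft_force: [-0.1, -0.5, -2.7]
opening: 0.0282
```

Request:
apply_moves(
  targets="0 0 0 0.15 0;0 0 0 0.1 0;0 0 0 0 0;0 0 0 0 0",
)

```text
time: 11.73
eef_pos: [0.533, 0.0654, 0.0922]
eef_rot: [[0.846, 0.534, 0.0], [0.534, -0.846, 0.0], [0.0, -0.0, -1.0]]
ft_force: [-0.6, -0.4, -2.8]
opening: 0.0277
```

Request:
apply_moves(
  targets="0 0 0 0.1 0;0 0 0 0.1 0;0 0 0 0 0;0 0 0 0 0",
)

```text
time: 12.07
eef_pos: [0.533, 0.0654, 0.092]
eef_rot: [[0.846, 0.534, 0.001], [0.534, -0.846, -0.0], [0.001, 0.0, -1.0]]
ft_force: [-5.9, -0.6, 18.0]
opening: 0.0279
```

Request:
apply_moves(
  targets="0 0 0 -0.15 0;0 0 0 0 0;5 0 0 0 0;5 0 0 0 0;5 0 0 0 0;5 0 0 -1 0;5 0 0 -3 0;5 0 0 -2 0;5 0 0 0 0;5 0 0 0 0",
)

```text
time: 12.9
eef_pos: [0.5342, 0.0654, 0.1532]
eef_rot: [[0.846, 0.534, 0.003], [0.534, -0.846, 0.0], [0.003, 0.002, -1.0]]
ft_force: [-0.3, -0.9, -0.4]
opening: 0.0499
```

Run:
```python
from h import *
s=robot.get_state(); pos=np.array(s["eef_pos"]);R=np.array(s["eef_rot"]); print(pos)
p=optics.capture("wrist"); save("w6",p["img"])
d=np.radians(32.2); k=np.array([.533+.075*np.cos(d),.0654+.075*np.sin(d),.116])
print(k,wpix(p,[k,[.533,.0654,.1]],pos,R))
p=optics.capture("scene"); print(proj(p,[k,[.533,.0654,.1]]))
W=cloud(p); 
q=cv2.resize(p["img"][170:290,240:400],None,fx=5,fy=5,interpolation=cv2.INTER_CUBIC); save("s6",q)
go(k[0],k[1],.115,32.2)
```

```text
[0.53416272 0.06543207 0.15317835]
[0.59646449 0.10536572 0.116     ] [[278.5418011  116.9378463 ]
 [278.67481377 239.96298803]]
[[296.1039415  229.47942723]
 [301.1257729  215.23525911]]
tool shift cm [7.55 0.04 3.62] turn 0.001 yaw 32.25 pos [0.5324 0.0654 0.1512] j6 1.0 t 13.0
```

View pics/w6.png

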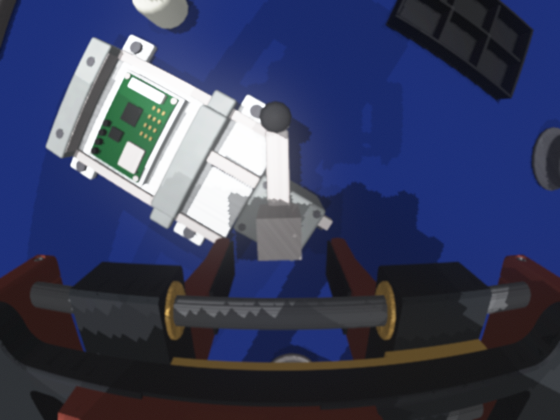

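View pics/s6.png

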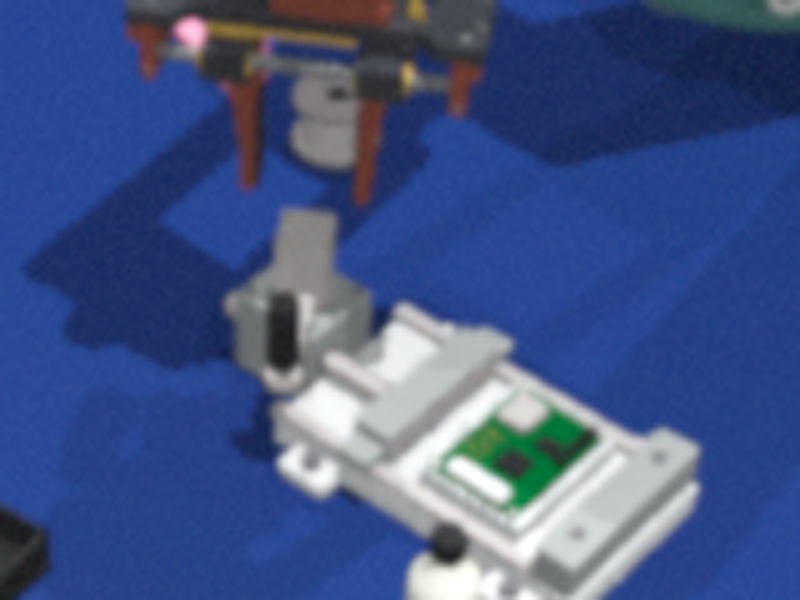

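Request:
apply_moves(
  targets="5 2.5 -0.05 0 0;5 2.5 -0.05 0 0;5 2.5 -0.05 0 0;5 0 0 0 0;5 0 0 1.5 0;5 0 0 2 0;5 0 0 1.3 0;5 0 0 0 0;5 0 0 0 0;5 0 0 0 0",
)

```text
time: 13.83
eef_pos: [0.5953, 0.1065, 0.1037]
eef_rot: [[0.846, 0.534, -0.001], [0.534, -0.846, 0.0], [-0.001, -0.0, -1.0]]
ft_force: [0.6, 0.1, -0.1]
opening: 0.05
```

Run:
```python
from h import *
d=np.radians(33.8); go(.533+.075*np.cos(d),.0654+.075*np.sin(d),.103,32.2)
p=optics.capture("wrist"); save("w7",p["img"])
```

```text
tool shift cm [ 0.03 -0.05  0.07] turn 0.001 yaw 32.24 pos [0.5953 0.1065 0.1037] j6 1.07 t 13.8333
```

View pics/w7.png

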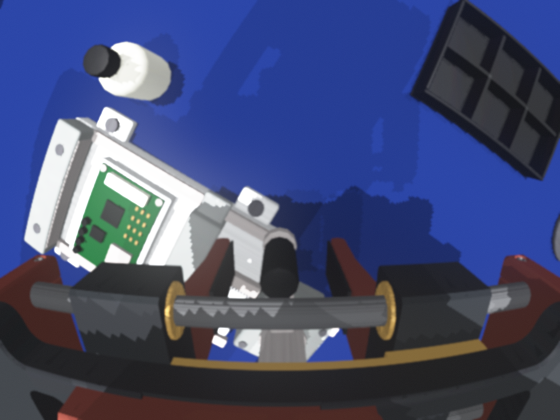

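Request:
apply_moves(
  targets="0 0 -0.05 0 0;0 0 0 0 0;0 0 0 0 0;0 0 0 0 0;0 0 0 0 0;0 0 0 0 0;0 0 0 0 0",
  newtons=20,
)

```text
time: 14.47
eef_pos: [0.5955, 0.1071, 0.1038]
eef_rot: [[0.846, 0.534, 0.0], [0.534, -0.846, 0.0], [0.0, 0.0, -1.0]]
ft_force: [-0.1, 0.4, 0.6]
opening: 0.0175
```

```bash
cat >> h.py <<'E'
C0=np.array([.533,.0654])
def st(): 
    s=robot.get_state(); R=np.array(s["eef_rot"]); r=np.array(s["eef_pos"])[:2]-C0
    yaw=np.arctan2(R[1,0],R[0,0]); th=np.arctan2(r[1],r[0]); F=np.array(s["ft_force"])
    rad=np.linalg.norm(r); er=r/rad; et=np.array([er[1],-er[0]])  # cw tangent
    print("t",round(s["time"],2),"theta",round(np.degrees(th),2),"rad",round(rad*1000,1),"F along cw",round(F[:2]@et,2),"Frad",round(F[:2]@er,2),"Fz",round(F[2],2),"z",round(s["eef_pos"][2],4),"open",round(s["opening"],4),"j6",round(s["joint_positions"][5],2))
    return th,yaw
def rows(th,yaw,step,n,r=7.5):
    psi=yaw-th; out=[]; x,y=np.round(r*np.cos(psi),2),np.round(r*np.sin(psi),2)
    for i in range(1,n+1):
        a,b=r*np.cos(psi+step*i),r*np.sin(psi+step*i); da,db=round(a-x,2),round(b-y,2); x+=da;y+=db; out.append(f"0 {da:g} {db:g} 0 0")
    print(";".join(out))
E
python3 - <<'E'
from h import *
th,yaw=st(); rows(th,yaw,.06,12); rows(th-.72,yaw,.06,12)
E
```

```text
t 14.47 theta 33.75 rad 75.1 F along cw -0.36 Frad 0.11 Fz 0.64 z 0.1038 open 0.0175 j6 1.07
0 -0 0.45 0 0;0 -0.03 0.45 0 0;0 -0.06 0.45 0 0;0 -0.08 0.44 0 0;0 -0.11 0.44 0 0;0 -0.13 0.43 0 0;0 -0.16 0.42 0 0;0 -0.19 0.41 0 0;0 -0.21 0.4 0 0;0 -0.23 0.38 0 0;0 -0.26 0.37 0 0;0 -0.27 0.36 0 0
0 -0.3 0.33 0 0;0 -0.32 0.32 0 0;0 -0.34 0.3 0 0;0 -0.35 0.28 0 0;0 -0.37 0.26 0 0;0 -0.38 0.23 0 0;0 -0.4 0.21 0 0;0 -0.41 0.19 0 0;0 -0.42 0.16 0 0;0 -0.43 0.13 0 0;0 -0.43 0.11 0 0;0 -0.45 0.09 0 0
```

Request:
apply_moves(
  targets="0 0 0.45 0 0;0 -0.03 0.45 0 0;0 -0.06 0.45 0 0;0 -0.08 0.44 0 0;0 -0.11 0.44 0 0;0 -0.13 0.43 0 0;0 -0.16 0.42 0 0;0 -0.19 0.41 0 0;0 -0.21 0.4 0 0;0 -0.23 0.38 0 0;0 -0.26 0.37 0 0;0 -0.27 0.36 0 0",
)

```text
time: 15.47
eef_pos: [0.6071, 0.0552, 0.1036]
eef_rot: [[0.846, 0.533, -0.0], [0.533, -0.846, 0.0], [-0.0, -0.0, -1.0]]
ft_force: [-2.5, 4.8, 1.5]
opening: 0.0174
```

Run:
```python
from h import *
th,yaw=st()
```

```text
t 15.47 theta -7.84 rad 74.8 F along cw -4.45 Frad -3.15 Fz 1.5 z 0.1036 open 0.0174 j6 0.99
```

Request:
apply_moves(
  targets="0 -0.3 0.33 0 0;0 -0.32 0.32 0 0;0 -0.34 0.3 0 0;0 -0.35 0.28 0 0;0 -0.37 0.26 0 0;0 -0.38 0.23 0 0;0 -0.4 0.21 0 0;0 -0.41 0.19 0 0;0 -0.42 0.16 0 0;0 -0.43 0.13 0 0;0 -0.43 0.11 0 0;0 -0.44 0.09 0 0",
)

```text
time: 16.47
eef_pos: [0.5826, 0.009, 0.1037]
eef_rot: [[0.846, 0.533, 0.001], [0.533, -0.846, 0.001], [0.001, -0.0, -1.0]]
ft_force: [-0.5, 6.5, 1.7]
opening: 0.018
```

Run:
```python
from h import *
th,yaw=st()
t0=np.radians(33.75)-1.44
for i in range(4): rows(t0-.72*i,yaw,.06,12)
p=optics.capture("top"); W=cloud(p)
cv2.imwrite("pics/t8.png",cv2.cvtColor(cv2.resize(p["img"][160:260,160:310],None,fx=5,fy=5,interpolation=cv2.INTER_CUBIC),cv2.COLOR_RGB2BGR))
```

```text
t 16.47 theta -48.65 rad 75.1 F along cw -3.93 Frad -5.27 Fz 1.69 z 0.1037 open 0.018 j6 0.9
0 -0.45 0.05 0 0;0 -0.45 0.03 0 0;0 -0.45 0.01 0 0;0 -0.45 -0.03 0 0;0 -0.45 -0.05 0 0;0 -0.44 -0.07 0 0;0 -0.44 -0.11 0 0;0 -0.43 -0.13 0 0;0 -0.42 -0.15 0 0;0 -0.41 -0.18 0 0;0 -0.4 -0.21 0 0;0 -0.39 -0.23 0 0
0 -0.37 -0.25 0 0;0 -0.36 -0.27 0 0;0 -0.34 -0.29 0 0;0 -0.32 -0.32 0 0;0 -0.31 -0.33 0 0;0 -0.28 -0.35 0 0;0 -0.26 -0.37 0 0;0 -0.24 -0.38 0 0;0 -0.21 -0.4 0 0;0 -0.19 -0.4 0 0;0 -0.17 -0.42 0 0;0 -0.14 -0.43 0 0
0 -0.12 -0.43 0 0;0 -0.08 -0.44 0 0;0 -0.07 -0.45 0 0;0 -0.03 -0.45 0 0;0 -0.01 -0.45 0 0;0 0.02 -0.45 0 0;0 0.05 -0.45 0 0;0 0.07 -0.44 0 0;0 0.1 -0.44 0 0;0 0.12 -0.43 0 0;0 0.15 -0.42 0 0;0 0.18 -0.42 0 0
0 0.2 -0.4 0 0;0 0.22 -0.39 0 0;0 0.25 -0.38 0 0;0 0.27 -0.36 0 0;0 0.29 -0.34 0 0;0 0.31 -0.33 0 0;0 0.33 -0.3 0 0;0 0.35 -0.29 0 0;0 0.36 -0.26 0 0;0 0.38 -0.25 0 0;0 0.39 -0.22 0 0;0 0.41 -0.19 0 0
```

View pics/t8.png

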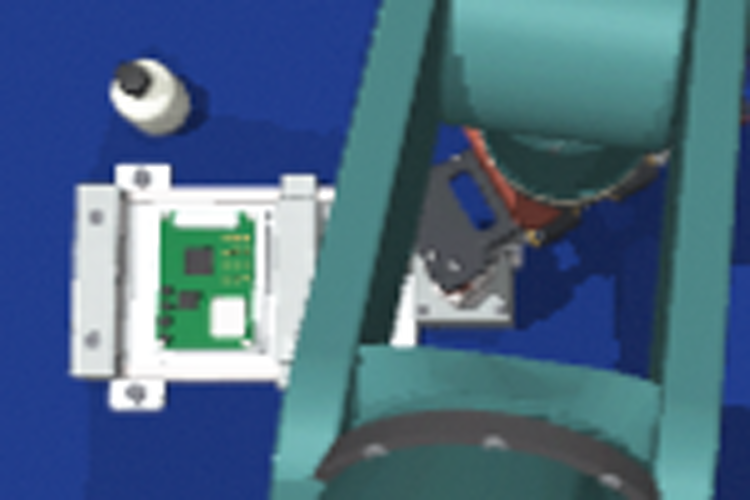

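Request:
apply_moves(
  targets="0 -0.45 0.05 0 0;0 -0.45 0.03 0 0;0 -0.45 0.01 0 0;0 -0.45 -0.03 0 0;0 -0.45 -0.05 0 0;0 -0.44 -0.07 0 0;0 -0.44 -0.11 0 0;0 -0.43 -0.13 0 0;0 -0.42 -0.15 0 0;0 -0.41 -0.18 0 0;0 -0.4 -0.21 0 0;0 -0.39 -0.23 0 0",
)

```text
time: 17.52
eef_pos: [0.535, -0.0099, 0.1041]
eef_rot: [[0.846, 0.533, 0.005], [0.533, -0.846, -0.0], [0.004, 0.003, -1.0]]
ft_force: [2.8, 5.9, -1.3]
opening: 0.0178
```

Run:
```python
from h import *
th,yaw=st()
```

```text
t 17.52 theta -88.44 rad 75.3 F along cw -2.98 Frad -5.82 Fz -1.31 z 0.1041 open 0.0178 j6 0.86
```

Request:
apply_moves(
  targets="0 -0.35 -0.29 0 0;0 -0.34 -0.31 0 0;0 -0.34 -0.29 0 0;0 -0.32 -0.32 0 0;0 -0.31 -0.33 0 0;0 -0.28 -0.35 0 0;0 -0.26 -0.37 0 0;0 -0.24 -0.38 0 0;0 -0.21 -0.4 0 0;0 -0.19 -0.4 0 0;0 -0.17 -0.42 0 0;0 -0.14 -0.43 0 0",
)

```text
time: 18.52
eef_pos: [0.4827, 0.0093, 0.1038]
eef_rot: [[0.846, 0.534, -0.0], [0.534, -0.846, -0.001], [-0.001, 0.001, -1.0]]
ft_force: [0.2, -4.1, 3.4]
opening: 0.0178
```

Run:
```python
from h import *
th,yaw=st()
p=optics.capture("scene"); save("s9",cv2.resize(p["img"][170:290,240:400],None,fx=5,fy=5,interpolation=cv2.INTER_CUBIC))
```

```text
t 18.52 theta -131.89 rad 75.3 F along cw -2.9 Frad 2.96 Fz 3.44 z 0.1038 open 0.0178 j6 0.89
```

View pics/s9.png

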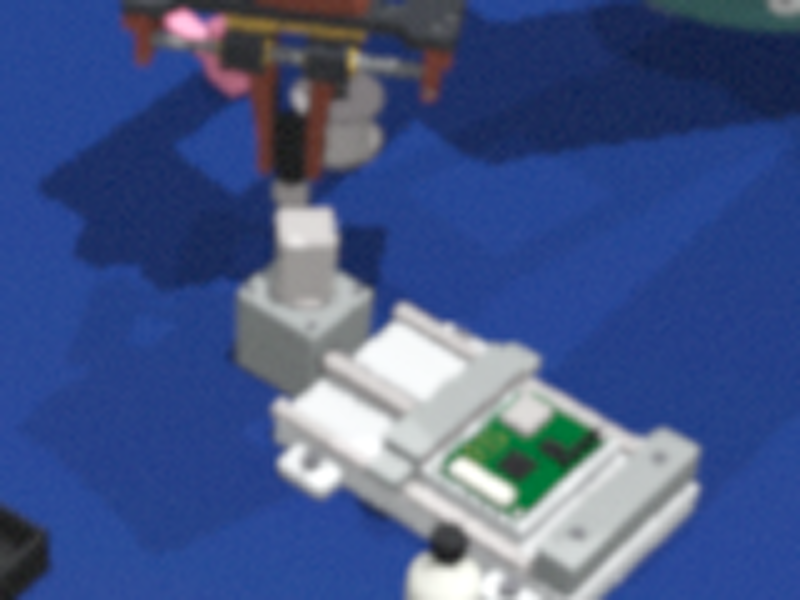

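Run:
```python
from h import *
p=optics.capture("scene"); W=cloud(p); im=cv2.resize(p["img"][200:290,280:400],None,fx=6.6,fy=6.6,interpolation=cv2.INTER_CUBIC).copy()
T=lambda X:((proj(p,X)-[280,200]+.5)*6.6).astype(int)
for y,z,c in ((.196,.044,(255,0,0)),(.196,.018,(255,120,0)),(.132,.044,(255,255,0)),(.12,.044,(255,0,255)),(.11,.044,(0,255,255)),(.19,.032,(0,255,0)),(.18,.032,(0,255,0))):
    a,b=T([[.533-.047,.0654+y,z],[.533+.047,.0654+y,z]]); cv2.line(im,tuple(map(int,a)),tuple(map(int,b)),c,1)
save("s10",im)
```

```text
(no output)
```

View pics/s10.png

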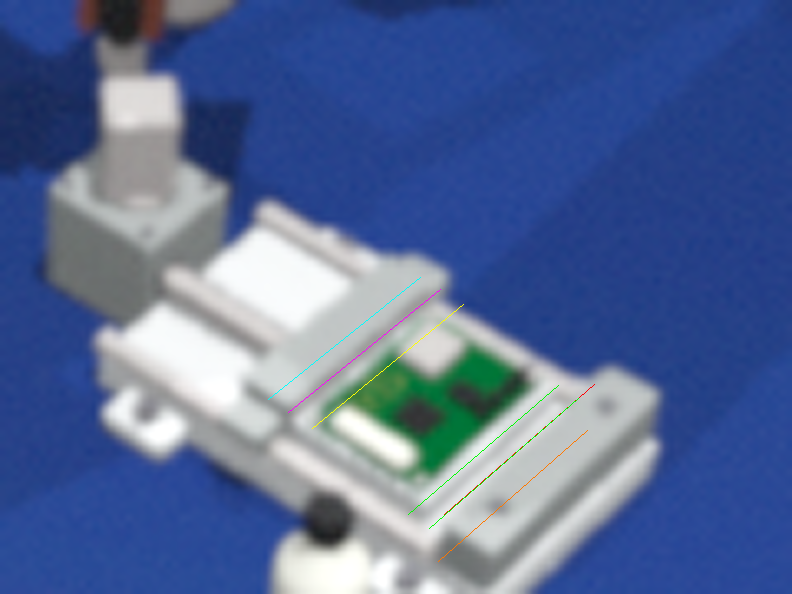

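Request:
apply_moves(
  targets="0 -0.12 -0.43 0 0;0 -0.08 -0.44 0 0;0 -0.07 -0.45 0 0;0 -0.03 -0.45 0 0;0 -0.01 -0.45 0 0;0 0.02 -0.45 0 0;0 0.05 -0.45 0 0;0 0.07 -0.44 0 0;0 0.1 -0.44 0 0;0 0.12 -0.43 0 0;0 0.15 -0.42 0 0;0 0.18 -0.42 0 0",
)

```text
time: 19.62
eef_pos: [0.458, 0.057, 0.1036]
eef_rot: [[0.846, 0.534, -0.001], [0.534, -0.846, 0.0], [-0.001, -0.0, -1.0]]
ft_force: [-1.2, -4.0, 4.4]
opening: 0.0176
```

Run:
```python
from h import *
th,yaw=st()
for i in range(3): rows(np.radians(33.75)-3.6-.36*i,yaw,.03,12)
```

```text
t 19.62 theta -173.58 rad 75.5 F along cw -3.85 Frad 1.64 Fz 4.43 z 0.1036 open 0.0176 j6 0.98
0 0.1 -0.21 0 0;0 0.1 -0.19 0 0;0 0.11 -0.2 0 0;0 0.12 -0.19 0 0;0 0.12 -0.19 0 0;0 0.12 -0.19 0 0;0 0.13 -0.18 0 0;0 0.14 -0.18 0 0;0 0.14 -0.17 0 0;0 0.15 -0.17 0 0;0 0.16 -0.17 0 0;0 0.15 -0.16 0 0
0 0.17 -0.16 0 0;0 0.16 -0.15 0 0;0 0.17 -0.14 0 0;0 0.18 -0.14 0 0;0 0.18 -0.14 0 0;0 0.18 -0.13 0 0;0 0.19 -0.12 0 0;0 0.19 -0.12 0 0;0 0.2 -0.11 0 0;0 0.2 -0.11 0 0;0 0.2 -0.1 0 0;0 0.2 -0.09 0 0
0 0.21 -0.09 0 0;0 0.21 -0.08 0 0;0 0.21 -0.08 0 0;0 0.21 -0.07 0 0;0 0.22 -0.06 0 0;0 0.22 -0.06 0 0;0 0.22 -0.05 0 0;0 0.22 -0.04 0 0;0 0.22 -0.04 0 0;0 0.22 -0.03 0 0;0 0.23 -0.02 0 0;0 0.22 -0.02 0 0
```

Request:
apply_moves(
  targets="0 0.1 -0.21 0 0;0 0.1 -0.19 0 0;0 0.11 -0.2 0 0;0 0.12 -0.19 0 0;0 0.12 -0.19 0 0;0 0.12 -0.19 0 0;0 0.13 -0.18 0 0;0 0.14 -0.18 0 0;0 0.14 -0.17 0 0;0 0.15 -0.17 0 0;0 0.16 -0.17 0 0;0 0.15 -0.16 0 0",
)

```text
time: 20.62
eef_pos: [0.4598, 0.0836, 0.1036]
eef_rot: [[0.846, 0.534, -0.0], [0.534, -0.846, 0.0], [-0.0, -0.0, -1.0]]
ft_force: [-1.1, -1.8, 4.2]
opening: 0.0178
```

Run:
```python
from h import *
th,yaw=st()
p=optics.capture("scene"); save("s11",cv2.resize(p["img"][200:290,280:400],None,fx=6.6,fy=6.6,interpolation=cv2.INTER_CUBIC))
```

```text
t 20.62 theta 166.06 rad 75.4 F along cw -2.01 Frad 0.6 Fz 4.2 z 0.1036 open 0.0178 j6 1.04
```

View pics/s11.png

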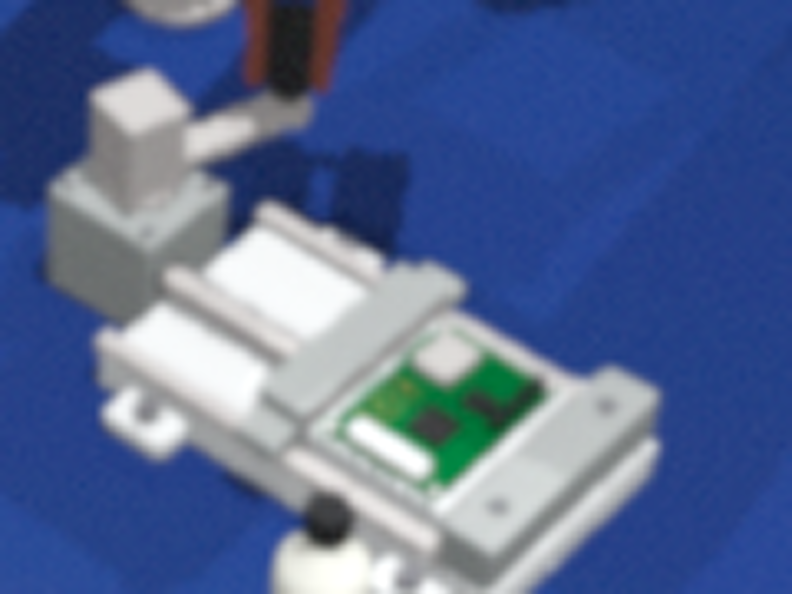

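Request:
apply_moves(
  targets="0 0.17 -0.16 0 0;0 0.16 -0.15 0 0;0 0.17 -0.14 0 0;0 0.18 -0.14 0 0",
)

```text
time: 21.0
eef_pos: [0.4625, 0.0922, 0.1037]
eef_rot: [[0.846, 0.534, 0.0], [0.534, -0.846, 0.0], [0.0, -0.0, -1.0]]
ft_force: [-1.8, -2.5, 3.4]
opening: 0.0178
```

```bash
python3 -c "
from h import *
st()"
```

```text
t 21.0 theta 159.23 rad 75.4 F along cw -2.97 Frad 0.81 Fz 3.41 z 0.1037 open 0.0178 j6 1.06
```

Request:
apply_moves(
  targets="0 0.18 -0.14 0 0;0 0.18 -0.13 0 0;0 0.19 -0.12 0 0",
)

```text
time: 21.25
eef_pos: [0.4652, 0.0984, 0.1037]
eef_rot: [[0.846, 0.534, 0.0], [0.534, -0.846, 0.0], [0.0, 0.0, -1.0]]
ft_force: [-0.9, -3.7, 3.6]
opening: 0.0176
```

```bash
python3 -c "
from h import *
st()"
```

```text
t 21.25 theta 154.07 rad 75.4 F along cw -3.73 Frad -0.81 Fz 3.63 z 0.1037 open 0.0176 j6 1.07
```

Request:
apply_moves(
  targets="0 0.19 -0.12 0 0;0 0.2 -0.11 0 0;0 0.2 -0.11 0 0",
)

```text
time: 21.5
eef_pos: [0.4684, 0.1044, 0.1037]
eef_rot: [[0.846, 0.534, 0.0], [0.534, -0.846, 0.0], [0.0, 0.0, -1.0]]
ft_force: [-0.4, -4.2, 3.0]
opening: 0.0176
```

```bash
python3 -c "
from h import *
st()"
```

```text
t 21.5 theta 148.9 rad 75.4 F along cw -3.79 Frad -1.83 Fz 3.02 z 0.1037 open 0.0176 j6 1.08
```

Request:
apply_moves(
  targets="0 0.2 -0.1 0 0;0 0.2 -0.09 0 0",
)

```text
time: 21.67
eef_pos: [0.4708, 0.1081, 0.1037]
eef_rot: [[0.846, 0.534, 0.0], [0.534, -0.846, 0.0], [0.0, 0.0, -1.0]]
ft_force: [-0.4, -4.6, 2.4]
opening: 0.0176
```

```bash
python3 -c "
from h import *
st()
p=optics.capture('scene'); save('s12',cv2.resize(p['img'][220:290,290:390],None,fx=8,fy=8,interpolation=cv2.INTER_CUBIC))"
```

```text
t 21.67 theta 145.53 rad 75.4 F along cw -4.06 Frad -2.28 Fz 2.4 z 0.1037 open 0.0176 j6 1.09
```

View pics/s12.png

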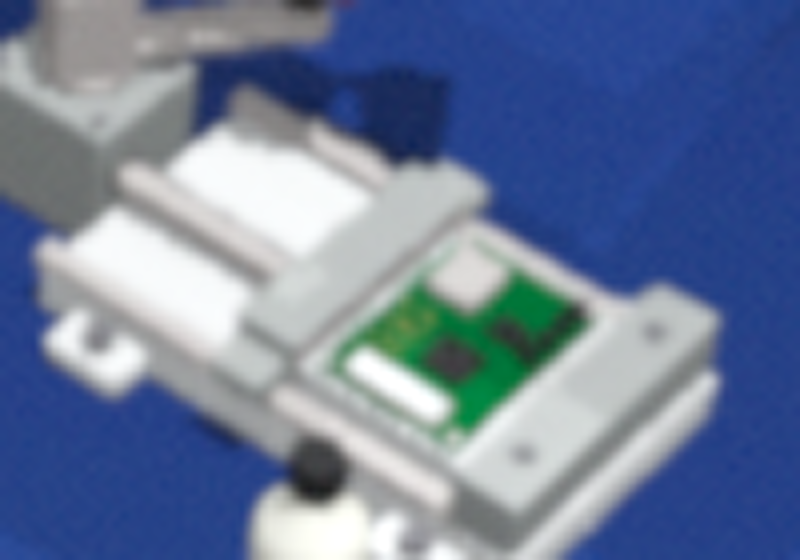

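Request:
apply_moves(
  targets="0 0.21 -0.09 0 0;0 0.21 -0.08 0 0",
)

```text
time: 21.88
eef_pos: [0.4734, 0.1117, 0.1037]
eef_rot: [[0.846, 0.534, 0.0], [0.534, -0.846, -0.0], [0.0, 0.0, -1.0]]
ft_force: [-1.3, -5.3, 2.9]
opening: 0.0175
```

```bash
python3 -c "
from h import *
st()"
```

```text
t 21.88 theta 142.21 rad 75.5 F along cw -4.99 Frad -2.23 Fz 2.87 z 0.1037 open 0.0175 j6 1.1
```

Request:
apply_moves(
  targets="0 0.21 -0.08 0 0;0 0.21 -0.07 0 0",
)

```text
time: 22.05
eef_pos: [0.4763, 0.1152, 0.1037]
eef_rot: [[0.846, 0.534, 0.0], [0.534, -0.846, -0.0], [0.0, 0.0, -1.0]]
ft_force: [-0.1, -5.7, 2.4]
opening: 0.0174
```

```bash
python3 -c "
from h import *
st()"
```

```text
t 22.05 theta 138.75 rad 75.5 F along cw -4.4 Frad -3.69 Fz 2.45 z 0.1037 open 0.0174 j6 1.1
```

Request:
apply_moves(
  targets="0 0.22 -0.02 0 0;0 0.22 -0.04 0 0",
)

```text
time: 22.22
eef_pos: [0.4792, 0.1181, 0.1036]
eef_rot: [[0.846, 0.534, -0.001], [0.534, -0.846, 0.0], [-0.001, -0.0, -1.0]]
ft_force: [-1.5, -4.2, 3.8]
opening: 0.0177
```

```bash
python3 -c "
from h import *
st()"
```

```text
t 22.22 theta 135.6 rad 75.4 F along cw -4.03 Frad -1.89 Fz 3.75 z 0.1036 open 0.0177 j6 1.11
```

Request:
apply_moves(
  targets="0 0.22 -0.04 0 0;0 0.22 -0.03 0 0",
)

```text
time: 22.38
eef_pos: [0.4823, 0.1212, 0.1036]
eef_rot: [[0.846, 0.534, -0.001], [0.534, -0.846, 0.0], [-0.001, -0.001, -1.0]]
ft_force: [-2.7, -3.8, 3.6]
opening: 0.0174
```

```bash
python3 -c "
from h import *
st()"
```

```text
t 22.38 theta 132.28 rad 75.4 F along cw -4.59 Frad -1.01 Fz 3.58 z 0.1036 open 0.0174 j6 1.11
```

Request:
apply_moves(
  targets="0 0.22 -0.03 0 0;0 0.22 -0.02 0 0",
)

```text
time: 22.55
eef_pos: [0.4857, 0.124, 0.1036]
eef_rot: [[0.846, 0.533, -0.001], [0.533, -0.846, 0.0], [-0.001, -0.001, -1.0]]
ft_force: [-2.6, -2.4, 4.2]
opening: 0.0177
```

```bash
python3 -c "
from h import *
st()
p=optics.capture('scene'); save('s13',cv2.resize(p['img'][220:290,290:390],None,fx=8,fy=8,interpolation=cv2.INTER_CUBIC))
rows(np.radians(33.75)-4.62,np.radians(32.2),.02,14)"
```

```text
t 22.55 theta 128.93 rad 75.3 F along cw -3.49 Frad -0.22 Fz 4.15 z 0.1036 open 0.0177 j6 1.12
0 0.15 -0.01 0 0;0 0.14 -0.02 0 0;0 0.15 -0.01 0 0;0 0.15 -0 0 0;0 0.15 -0.01 0 0;0 0.15 0 0 0;0 0.15 0 0 0;0 0.15 0.01 0 0;0 0.15 0 0 0;0 0.15 0.01 0 0;0 0.15 0.02 0 0;0 0.15 0.01 0 0;0 0.15 0.02 0 0;0 0.15 0.03 0 0
```

View pics/s13.png

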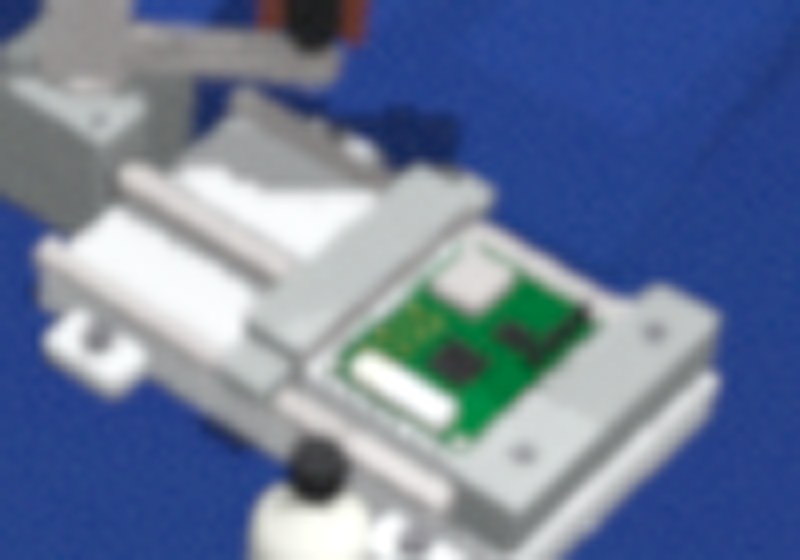

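Request:
apply_moves(
  targets="0 0.15 -0.01 0 0;0 0.14 -0.02 0 0;0 0.15 -0.01 0 0",
)

```text
time: 22.85
eef_pos: [0.4892, 0.1266, 0.1036]
eef_rot: [[0.846, 0.533, -0.001], [0.533, -0.846, 0.0], [-0.001, -0.001, -1.0]]
ft_force: [-3.5, -2.2, 4.9]
opening: 0.0181
```

```bash
python3 -c "
from h import *
st()"
```

```text
t 22.85 theta 125.59 rad 75.3 F along cw -4.12 Frad 0.21 Fz 4.88 z 0.1036 open 0.0181 j6 1.12
```

Request:
apply_moves(
  targets="0 0.15 0 0 0;0 0.15 -0.01 0 0",
)

```text
time: 23.02
eef_pos: [0.4917, 0.1283, 0.1036]
eef_rot: [[0.846, 0.533, -0.001], [0.533, -0.846, 0.0], [-0.001, -0.001, -1.0]]
ft_force: [-4.4, -1.4, 4.9]
opening: 0.0176
```

```bash
python3 -c "
from h import *
st()"
```

```text
t 23.02 theta 123.26 rad 75.2 F along cw -4.46 Frad 1.2 Fz 4.87 z 0.1036 open 0.0176 j6 1.13
```

Request:
apply_moves(
  targets="0 0.15 0 0 0;0 0.15 0 0 0",
)

```text
time: 23.18
eef_pos: [0.4944, 0.13, 0.1036]
eef_rot: [[0.846, 0.533, -0.001], [0.533, -0.846, 0.0], [-0.0, -0.001, -1.0]]
ft_force: [-4.5, -0.4, 3.4]
opening: 0.0173
```

```bash
python3 -c "
from h import *
st()"
```

```text
t 23.18 theta 120.89 rad 75.2 F along cw -4.02 Frad 1.96 Fz 3.41 z 0.1036 open 0.0173 j6 1.13
```

Request:
apply_moves(
  targets="0 0.15 0.01 0 0;0 0.15 0 0 0",
)

```text
time: 23.35
eef_pos: [0.4971, 0.1314, 0.1036]
eef_rot: [[0.846, 0.533, -0.001], [0.533, -0.846, 0.0], [-0.0, -0.001, -1.0]]
ft_force: [-4.7, 1.1, 3.1]
opening: 0.0177
```

```bash
python3 -c "
from h import *
st()
p=optics.capture('scene'); save('s14',cv2.resize(p['img'][220:290,290:390],None,fx=8,fy=8,interpolation=cv2.INTER_CUBIC))"
```

```text
t 23.35 theta 118.57 rad 75.2 F along cw -3.61 Frad 3.22 Fz 3.13 z 0.1036 open 0.0177 j6 1.13
```

View pics/s14.png

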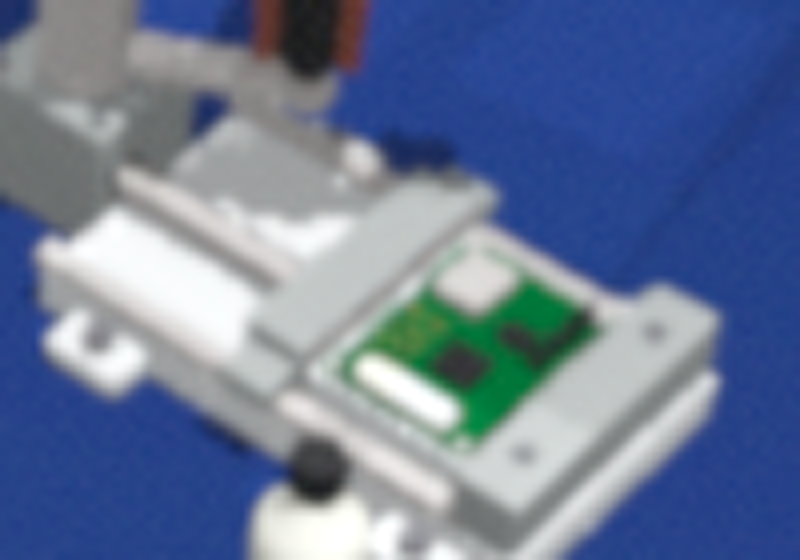

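Request:
apply_moves(
  targets="0 0.15 -0.03 0 0;0 0.15 0 0 0",
)

```text
time: 23.57
eef_pos: [0.4998, 0.1329, 0.1036]
eef_rot: [[0.846, 0.534, 0.0], [0.534, -0.846, -0.0], [0.0, 0.0, -1.0]]
ft_force: [-3.6, -1.0, 2.8]
opening: 0.0173
```

```bash
python3 -c "
from h import *
st()"
```

```text
t 23.57 theta 116.18 rad 75.2 F along cw -3.71 Frad 0.71 Fz 2.83 z 0.1036 open 0.0173 j6 1.13
```

Request:
apply_moves(
  targets="0 0.15 0.01 0 0;0 0.15 0.02 0 0",
)

```text
time: 23.73
eef_pos: [0.5027, 0.1342, 0.1037]
eef_rot: [[0.846, 0.534, 0.0], [0.534, -0.846, -0.0], [0.0, 0.0, -1.0]]
ft_force: [-3.5, -2.2, 3.0]
opening: 0.0175
```

```bash
python3 -c "
from h import *
st()"
```

```text
t 23.73 theta 113.79 rad 75.2 F along cw -4.09 Frad -0.63 Fz 2.96 z 0.1037 open 0.0175 j6 1.14
```

```bash
python3 -c "
from h import *
s=robot.get_state();pos=np.array(s['eef_pos']);R=np.array(s['eef_rot'])
p=optics.capture('wrist'); save('w15',p['img'])
print(wpix(p,[[.533,.2614,.044],[.533,.1974,.044],[.533,.2614,.032]],pos,R))"
```

```text
[[137.64865574  94.31675087]
 [219.21814091 142.77256931]
 [144.84199359  95.78148788]]
```

View pics/w15.png

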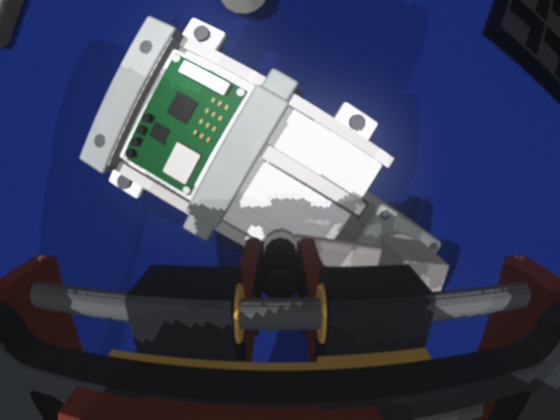

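```bash
python3 -c "
import cv2
i=cv2.imread('pics/w15.png')[20:220,90:290]; cv2.imwrite('pics/w15c.png',cv2.resize(i,(600,600),interpolation=cv2.INTER_CUBIC))
i=cv2.imread('pics/w15.png')[40:120,110:190]; cv2.imwrite('pics/w15d.png',cv2.resize(i,(600,600),interpolation=cv2.INTER_CUBIC))"
```

```text
(no output)
```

View pics/w15c.png

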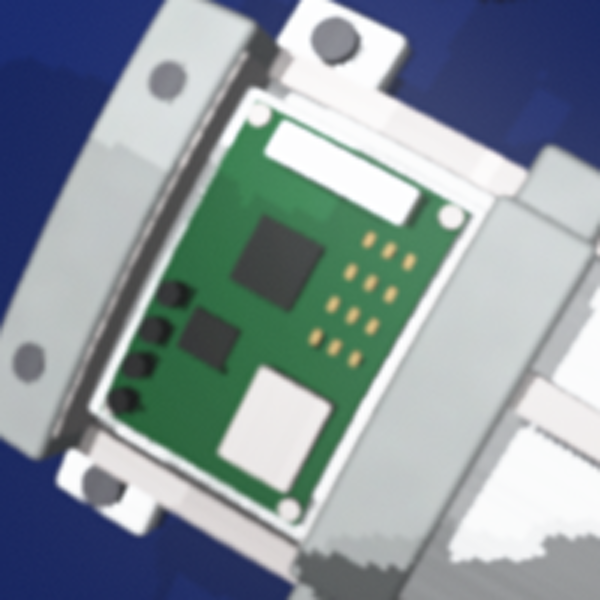

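View pics/w15d.png

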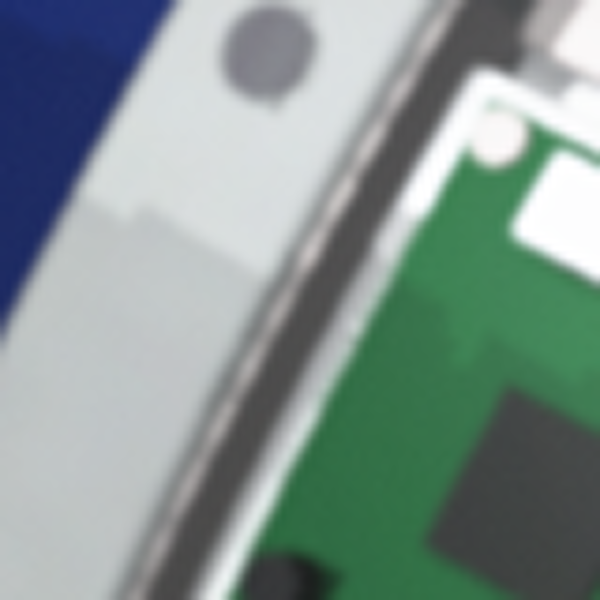

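Request:
apply_moves(
  targets="0 0.15 0.02 0 0;0 0.15 0.02 0 0",
)

```text
time: 23.95
eef_pos: [0.5053, 0.1354, 0.1037]
eef_rot: [[0.846, 0.534, 0.0], [0.534, -0.846, -0.0], [-0.0, 0.0, -1.0]]
ft_force: [-3.6, -4.4, 1.9]
opening: 0.0177
```

```bash
python3 -c "
from h import *
st()"
```

```text
t 23.95 theta 111.6 rad 75.3 F along cw -4.92 Frad -2.74 Fz 1.93 z 0.1037 open 0.0177 j6 1.14
```

Request:
apply_moves(
  targets="0 0.1 0.02 0 0;0 0 0 0 0",
)

```text
time: 24.12
eef_pos: [0.5065, 0.1359, 0.1037]
eef_rot: [[0.846, 0.534, 0.001], [0.534, -0.846, -0.0], [0.0, 0.001, -1.0]]
ft_force: [-0.9, -4.7, 1.7]
opening: 0.0174
```

```bash
python3 -c "
from h import *
st()"
```

```text
t 24.12 theta 110.59 rad 75.3 F along cw -2.5 Frad -4.07 Fz 1.72 z 0.1037 open 0.0174 j6 1.14
```

Request:
apply_moves(
  targets="0 0.1 0.02 0 0;0 0 0 0 0",
)

```text
time: 24.28
eef_pos: [0.5073, 0.1362, 0.1037]
eef_rot: [[0.846, 0.534, 0.0], [0.534, -0.846, -0.0], [0.0, 0.0, -1.0]]
ft_force: [-1.2, -4.8, 1.5]
opening: 0.0178
```

```bash
python3 -c "
from h import *
st()"
```

```text
t 24.28 theta 109.97 rad 75.3 F along cw -2.75 Frad -4.14 Fz 1.51 z 0.1037 open 0.0178 j6 1.14
```

Request:
apply_moves(
  targets="0 0.08 0.04 0 0;0 0.08 0.02 0 0",
)

```text
time: 24.45
eef_pos: [0.5086, 0.1366, 0.1037]
eef_rot: [[0.846, 0.534, -0.0], [0.534, -0.846, -0.0], [-0.0, -0.0, -1.0]]
ft_force: [-3.0, -4.1, 2.0]
opening: 0.0179
```

```bash
python3 -c "
from h import *
st()"
```

```text
t 24.45 theta 108.93 rad 75.3 F along cw -4.15 Frad -2.87 Fz 2.02 z 0.1037 open 0.0179 j6 1.14
```

Request:
apply_moves(
  targets="0 0.08 0.02 0 0;0 0.08 0.02 0 0",
)

```text
time: 24.62
eef_pos: [0.5102, 0.1372, 0.1037]
eef_rot: [[0.846, 0.534, -0.0], [0.534, -0.846, -0.0], [-0.0, -0.0, -1.0]]
ft_force: [-2.5, -4.5, 2.4]
opening: 0.018
```

```bash
python3 -c "
from h import *
st()"
```

```text
t 24.62 theta 107.63 rad 75.3 F along cw -3.79 Frad -3.51 Fz 2.4 z 0.1037 open 0.018 j6 1.14
```

Request:
apply_moves(
  targets="0 0.08 0.03 0 0;0 0.08 0.03 0 0",
)

```text
time: 24.78
eef_pos: [0.5113, 0.1375, 0.1036]
eef_rot: [[0.846, 0.534, -0.001], [0.534, -0.846, -0.0], [-0.001, -0.001, -1.0]]
ft_force: [-4.6, -4.5, 3.0]
opening: 0.0177
```

```bash
python3 -c "
from h import *
st()"
```

```text
t 24.78 theta 106.75 rad 75.3 F along cw -5.67 Frad -2.99 Fz 2.95 z 0.1036 open 0.0177 j6 1.14
```

Request:
apply_moves(
  targets="0 0.08 0.03 0 0;0 0.08 0.03 0 0",
)

```text
time: 24.95
eef_pos: [0.5123, 0.1378, 0.1035]
eef_rot: [[0.846, 0.534, -0.002], [0.534, -0.846, -0.0], [-0.002, -0.001, -1.0]]
ft_force: [-6.9, -4.2, 3.8]
opening: 0.0179
```

```bash
python3 -c "
from h import *
st()"
```

```text
t 24.95 theta 105.93 rad 75.3 F along cw -7.83 Frad -2.1 Fz 3.83 z 0.1035 open 0.0179 j6 1.14
```

Request:
apply_moves(
  targets="0 0.08 0.03 0 0;0 0.08 0.03 0 0",
)

```text
time: 25.12
eef_pos: [0.5134, 0.1381, 0.1034]
eef_rot: [[0.846, 0.534, -0.004], [0.534, -0.846, -0.0], [-0.003, -0.002, -1.0]]
ft_force: [-6.5, -3.8, 5.4]
opening: 0.0177
```

```bash
python3 -c "
from h import *
st()"
```

```text
t 25.12 theta 105.06 rad 75.3 F along cw -7.25 Frad -2.0 Fz 5.43 z 0.1034 open 0.0177 j6 1.14
```

Request:
apply_moves(
  targets="0 -0.05 -0.02 0 0;0 0 0 0 0;0 0 0 0 0",
)

```text
time: 25.37
eef_pos: [0.5133, 0.1381, 0.1035]
eef_rot: [[0.846, 0.534, -0.003], [0.534, -0.846, -0.0], [-0.002, -0.001, -1.0]]
ft_force: [-5.2, -3.9, 3.9]
opening: 0.0176
```

```bash
python3 -c "
from h import *
st()
s=robot.get_state();p=optics.capture('wrist'); save('w16',cv2.resize(p['img'][20:220,90:290],(600,600),interpolation=cv2.INTER_CUBIC))"
```

```text
t 25.37 theta 105.18 rad 75.3 F along cw -6.02 Frad -2.44 Fz 3.89 z 0.1035 open 0.0176 j6 1.14
```

View pics/w16.png

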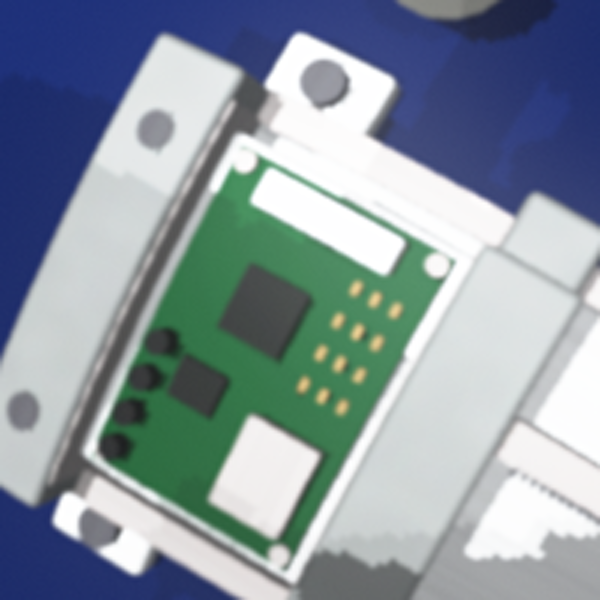

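Request:
apply_moves(
  targets="0 -0.04 -0.01 0 0;0 0 0 0 0;5 0 0 0 0;5 0 0 0 0;5 0 0 0 0;5 0 0 -1 0;5 0 0 -2.5 0;5 0 0 -2.5 0;5 0 0 0 0;5 0 0 0 0;5 0 0 0 0",
)

```text
time: 26.33
eef_pos: [0.5144, 0.1382, 0.1639]
eef_rot: [[0.846, 0.534, 0.001], [0.534, -0.846, 0.0], [0.001, 0.0, -1.0]]
ft_force: [-0.1, 0.0, 0.1]
opening: 0.05
```

```bash
python3 -c "
from h import *
st()
p=optics.capture('scene'); save('s17',cv2.resize(p['img'][170:290,240:400],None,fx=5,fy=5,interpolation=cv2.INTER_CUBIC))
k=[(np.round(d['centre'],1),round(d['conf'],2),onz(p,d['centre'],.094)[:2]) for d in spot_point(p,'crank_knob')[:3]]; print(k)"
```

```text
t 26.33 theta 104.36 rad 75.1 F along cw -0.11 Frad 0.04 Fz 0.14 z 0.1639 open 0.05 j6 1.14
[(array([257. , 136.4]), 0.68, array([ 0.33373133, -0.31089891])), (array([327. , 224.5]), 0.65, array([0.50842865, 0.13443346]))]
```

View pics/s17.png

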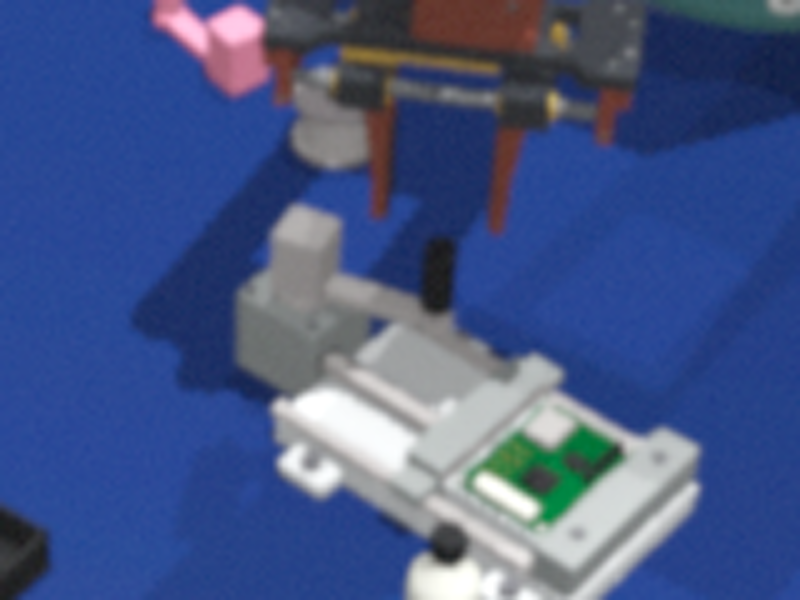

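Request:
apply_moves(
  targets="6 -1.15 3.55 0 0;6 -1.15 3.6 0 -0.11;6 0 0 0 -0.115;6 0 0 0 -0.115;6 0 0 0 -0.115;6 0 0 0 -0.115;6 0 0 0 -0.115;6 0 0 0 -0.115;6 0 0 0 -0.115;6 0 0 0 -0.115;6 0 0 0 -0.115;6 0 0 0 -0.115",
)

```text
time: 27.43
eef_pos: [0.5322, 0.0653, 0.1625]
eef_rot: [[-0.255, 0.967, -0.002], [0.967, 0.255, 0.0], [0.001, -0.002, -1.0]]
ft_force: [0.0, 0.2, 0.1]
opening: 0.0602
```

Request:
apply_moves(
  targets="6 0 0 0 -0.02;6 0 0 0 0;6 0 0 0 0;6 0 0 0 0",
)

```text
time: 27.77
eef_pos: [0.5328, 0.0653, 0.1633]
eef_rot: [[-0.266, 0.964, -0.001], [0.964, 0.266, 0.0], [0.0, -0.001, -1.0]]
ft_force: [-0.5, 1.6, -0.2]
opening: 0.0598
```

Run:
```python
from h import *
s=robot.get_state(); pos=np.array(s["eef_pos"]);R=np.array(s["eef_rot"])
go(.533,.0654,.095,105.2)
p=optics.capture("wrist"); save("w18",p["img"])
a=np.radians(105.2)
print(wpix(p,[[.533,.0654,.1],[.533+.075*np.cos(a),.0654+.075*np.sin(a),.116]],pos,R))
```

```text
tool shift cm [0.   0.03 6.83] turn 0.004 yaw 105.45 pos [0.5328 0.0653 0.1633] j6 -0.28 t 27.7667
[[280.80383551 233.288345  ]
 [281.44803016 115.83693332]]
```

View pics/w18.png

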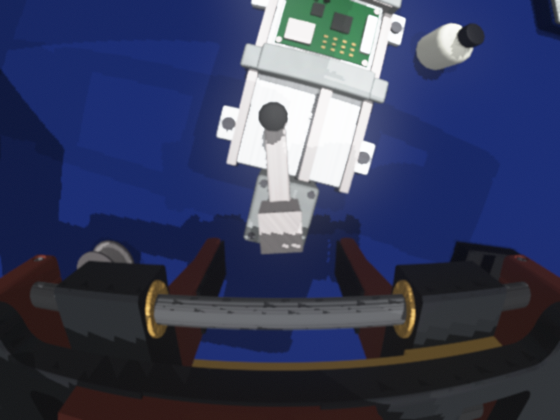

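Request:
apply_moves(
  targets="6 0 0 2 -0.053;6 0 0 2.5 0;6 0 0 2.2 0;6 0 0 0 0;6 0 0 0 0;6 0 0 0 0",
)

```text
time: 28.32
eef_pos: [0.5336, 0.0653, 0.0975]
eef_rot: [[-0.319, 0.948, 0.001], [0.948, 0.319, 0.0], [-0.0, 0.001, -1.0]]
ft_force: [-0.3, -0.5, -0.1]
opening: 0.0599
```

Run:
```python
from h import *
go(.533,.0654,.095,108.4)
p=optics.capture("wrist"); save("w19",p["img"])
```

```text
tool shift cm [ 0.03 -0.05  0.25] turn 0.003 yaw 108.59 pos [0.5336 0.0653 0.0975] j6 -0.33 t 28.3167
```

View pics/w19.png

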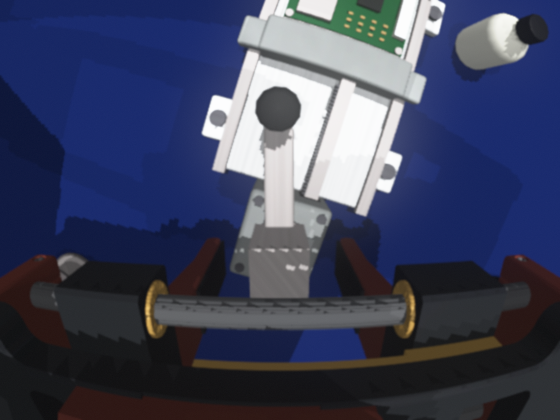

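Request:
apply_moves(
  targets="6 0 -0.05 0.2 0;6 0 0 0 0;0 0 0 0 0;0 0 0 0 0;0 0 0 0 0;0 0 0 0 0;0 0 0 0 0;0 0 0 0 0",
  newtons=30,
)

```text
time: 29.03
eef_pos: [0.533, 0.0653, 0.0948]
eef_rot: [[-0.319, 0.948, 0.001], [0.948, 0.319, 0.0], [0.0, 0.001, -1.0]]
ft_force: [1.0, 0.3, -0.6]
opening: 0.0279
```

Run:
```python
from h import *
s=robot.get_state(); print(np.round(s["moment"],3)); go(.533,.0654,.13)
```

```text
[ 0.117 -0.285  0.035]
tool shift cm [ 0.01  0.01 -3.52] turn 0 yaw 108.62 pos [0.533  0.0653 0.0948] j6 -0.33 t 29.0333
```

Gripped with almost no side load. Lifting straight up slowly.

Request:
apply_moves(
  targets="0 0 0 -0.3 0;0 0 0 -0.4 0;0 0 0 -0.4 0;0 0 0 -0.4 0",
)

```text
time: 29.37
eef_pos: [0.5328, 0.0652, 0.1101]
eef_rot: [[-0.319, 0.948, 0.0], [0.948, 0.319, 0.0], [0.0, 0.0, -1.0]]
ft_force: [3.2, 0.2, -4.6]
opening: 0.0275
```

Request:
apply_moves(
  targets="0 0 0 -0.5 0;0 0 0 -0.5 0;0 0 0 -0.8 0;0 0 0 -1 0;0 0 0 -2 0;0 0 0 -2 0;0 0 0 0 0;0 0 0 0 0",
)

```text
time: 30.03
eef_pos: [0.5333, 0.0651, 0.179]
eef_rot: [[-0.319, 0.948, 0.003], [0.948, 0.319, -0.0], [-0.001, 0.003, -1.0]]
ft_force: [0.1, 0.4, -2.2]
opening: 0.0279
```

Run:
```python
from h import *
s=robot.get_state(); go(.533,.0654,.13)
p=optics.capture("wrist"); save("w20",p["img"])
p=optics.capture("scene"); save("s20",p["img"][120:330,150:430].repeat(2,0).repeat(2,1))
```

```text
tool shift cm [ 0.04 -0.03  4.9 ] turn 0 yaw 108.62 pos [0.5333 0.0651 0.179 ] j6 -0.33 t 30.0333
```

View pics/w20.png

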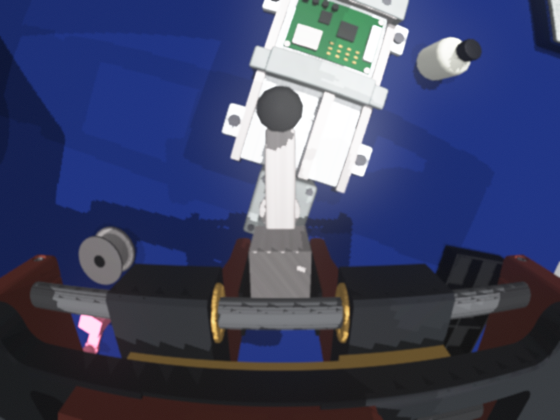

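View pics/s20.png

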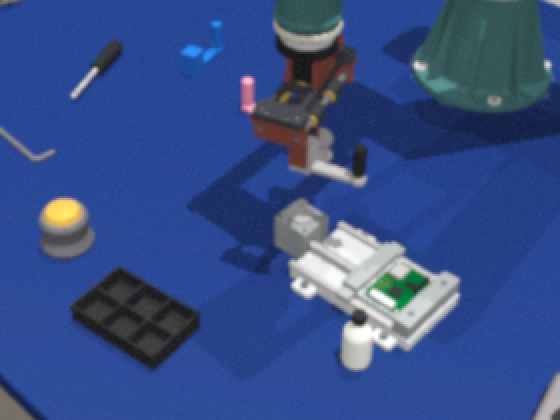

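Request:
apply_moves(
  targets="0 -3 -0.5 0 0;0 -4 -0.7 0 0;0 -4 -0.7 0 0;0 -4 -0.7 0 0;0 -2.9 -0.5 0 0;0 0 0 2 0;0 0 0 4 0;0 0 0 3.5 0;0 0 0 2 0;0 0 0 1 0;0 0 0 0 0;0 0 0 0 0",
)

```text
time: 31.13
eef_pos: [0.56, -0.1142, 0.0522]
eef_rot: [[-0.319, 0.948, -0.001], [0.948, 0.319, 0.001], [0.001, -0.001, -1.0]]
ft_force: [0.1, 0.4, -1.4]
opening: 0.0279
```

Run:
```python
from h import *
go(.56,-.115,.0348)
p=optics.capture("wrist"); save("w21",p["img"])
```

```text
tool shift cm [-0.07 -0.02  1.74] turn 0 yaw 108.62 pos [ 0.56   -0.1142  0.0522] j6 -0.65 t 31.1333
```

View pics/w21.png

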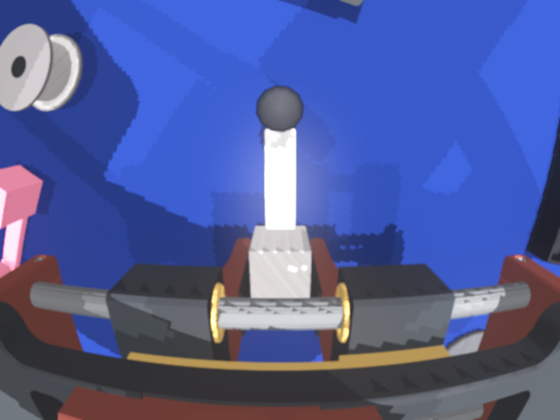

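Request:
apply_moves(
  targets="0 0 0 0.6 0;0 0 0 0.5 0;0 0 0 0.3 0;0 0 0 0.1 0;0 0 0 0 0;0 0 0 0 0",
)

```text
time: 31.68
eef_pos: [0.5603, -0.1144, 0.0378]
eef_rot: [[-0.319, 0.948, 0.0], [0.948, 0.319, 0.0], [0.0, 0.0, -1.0]]
ft_force: [0.6, 0.1, -2.1]
opening: 0.0279
```

Request:
apply_moves(
  targets="0 0 0 0.15 0;0 0 0 0 0;0 0 0 0 0",
)

```text
time: 31.93
eef_pos: [0.5603, -0.1144, 0.0362]
eef_rot: [[-0.319, 0.948, -0.0], [0.948, 0.319, 0.0], [0.0, 0.0, -1.0]]
ft_force: [0.3, -0.3, -2.4]
opening: 0.0275
```

Request:
apply_moves(
  targets="0 0 0 0.1 0;0 0 0 0 0;0 0 0 0 0",
)

```text
time: 32.18
eef_pos: [0.5605, -0.1144, 0.0353]
eef_rot: [[-0.319, 0.948, 0.0], [0.948, 0.319, 0.0], [-0.0, 0.0, -1.0]]
ft_force: [0.3, -0.6, -1.0]
opening: 0.0283
```

Request:
apply_moves(
  targets="0 0 0 0.06 0;0 0 0 0 0;0 0 0 0 0",
)

```text
time: 32.43
eef_pos: [0.5605, -0.1145, 0.0349]
eef_rot: [[-0.319, 0.948, 0.0], [0.948, 0.319, -0.0], [-0.0, 0.0, -1.0]]
ft_force: [0.1, -0.6, 1.4]
opening: 0.0276
```

Touched the bench (weight taken). Releasing and retreating.

Request:
apply_moves(
  targets="5.5 0 0 0 0;5.5 0 0 0 0;5.5 0 0 0 0;5.5 0 0 0 0;5.5 0 0 -1 0;5.5 0 0 -3 0;5.5 0 0 -4 0;5.5 0 0 -4 0;5.5 0 0 -3 0;5.5 0 0 0 0",
)

```text
time: 33.27
eef_pos: [0.5643, -0.1156, 0.192]
eef_rot: [[-0.319, 0.948, 0.011], [0.948, 0.319, -0.004], [-0.007, 0.01, -1.0]]
ft_force: [0.0, -0.4, 0.4]
opening: 0.0552
```

Request:
apply_moves(
  targets="5.5 -4 1 0 0;5.5 -4 1 0 0;5.5 -4 1 0 0;5.5 -3 1 0 0;5.5 0 0 0 0;5.5 0 0 0 0;5.5 0 0 0 0",
)

```text
time: 33.85
eef_pos: [0.645, -0.2429, 0.1838]
eef_rot: [[-0.319, 0.948, -0.002], [0.948, 0.319, 0.002], [0.002, -0.001, -1.0]]
ft_force: [-0.2, 0.2, 0.4]
opening: 0.055
```

Run:
```python
from h import *
s=robot.get_state(); print(s["eef_pos"],s["ft_force"],s["time"])
p=optics.capture("top"); save("t22",p["img"])
p=optics.capture("scene"); save("s22",cv2.resize(p["img"][130:310,180:420],None,fx=3.3,fy=3.3,interpolation=cv2.INTER_CUBIC))
W=cloud(p)
for m in masks_of(p,"crank"): X=W[m["pixels"]]; print(m["conf"],np.round(np.median(X,0),3),np.round(np.percentile(X,[2,98],axis=0),3).tolist())
```

```text
[ 0.64500931 -0.24291838  0.18381734] [-0.18072856  0.16504902  0.37288417] 33.85
0.87 [ 0.552 -0.095  0.023] [[0.533, -0.127, 0.001], [0.578, -0.034, 0.056]]
0.82 [ 0.364 -0.153  0.025] [[0.334, -0.221, 0.001], [0.385, -0.127, 0.055]]
0.66 [ 0.335 -0.366  0.024] [[0.265, -0.384, 0.0], [0.359, -0.346, 0.054]]
0.58 [0.788 0.009 0.013] [[0.738, -0.061, 0.001], [0.837, 0.082, 0.03]]
0.55 [0.539 0.227 0.035] [[0.492, 0.198, 0.021], [0.574, 0.255, 0.042]]
```

View pics/s22.png

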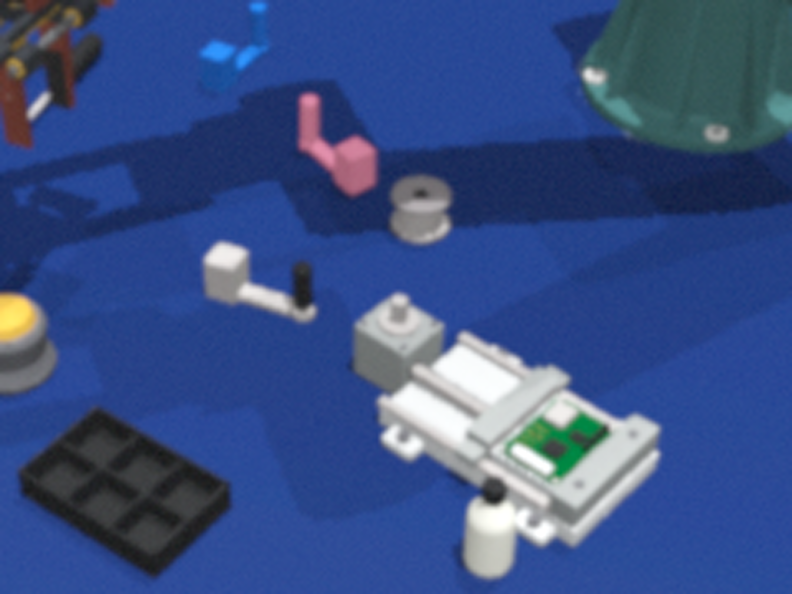

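View pics/t22.png

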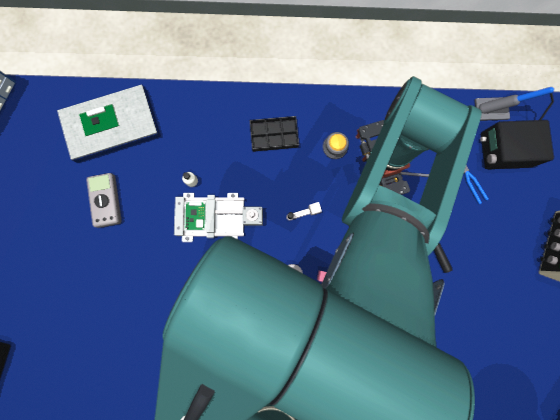

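Request:
apply_moves(
  targets="5.5 3.8 -0.1 0.4 0;5.5 3.8 -0.1 0.5 0;5.5 3.8 -0.1 0.6 0;5.5 3.8 -0.1 0.8 0;5.5 3.8 -0.1 0.9 0;5.5 3.8 -0.1 0.9 0;5.5 3.8 -0.1 0.9 0;5.5 0 0 0 0;5.5 0 0 0 0;5.5 0 0 0 0;5.5 0 0 0 0;5.5 0 0 0 0",
)

```text
time: 35.0
eef_pos: [0.5555, 0.005, 0.1351]
eef_rot: [[-0.318, 0.948, 0.002], [0.948, 0.318, -0.0], [-0.001, 0.001, -1.0]]
ft_force: [-0.9, 0.2, -0.4]
opening: 0.0551
```

Run:
```python
from h import *
s=robot.get_state(); pos=np.array(s["eef_pos"]);R=np.array(s["eef_rot"])
p=optics.capture("wrist"); print(pos)
np.savez("w23.npz",img=p["img"],pos=pos,R=R,depth=p["depth"],H=p["hand_eye"],vfov=p["vfov"],cx=p["cx"],cy=p["cy"])
save("w23",p["img"])
c=wpix(p,[[.533,.0654,.082]],pos,R)[0]; print(c); a,b=int(c[0])-20,int(c[1])-20; print(a,b)
g=p["img"][b:b+40,a:a+40].astype(float); g=np.clip((g-130)/(255-130),0,1)**2*255
save("w23c",cv2.resize(g.astype(np.uint8),None,fx=15,fy=15,interpolation=cv2.INTER_CUBIC))
```

```text
[0.55549184 0.00499207 0.13512019]
[276.68895194 134.04993065]
256 114
```

View pics/w23.png

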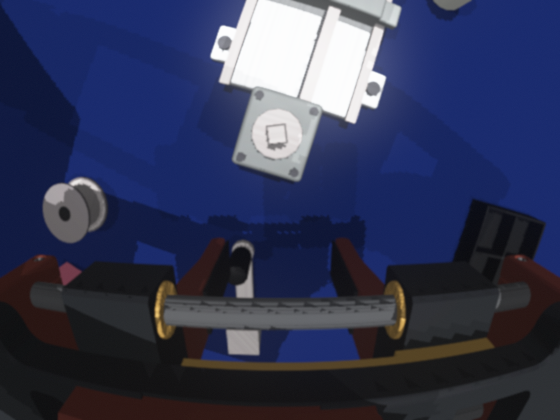

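View pics/w23c.png

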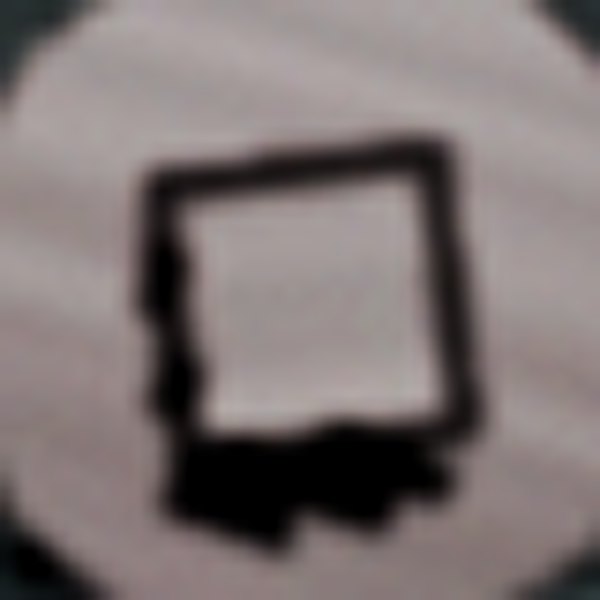

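Run:
```python
from h import *
z=np.load("w23.npz"); p=dict(hand_eye=z["H"],vfov=float(z["vfov"]),cx=float(z["cx"]),cy=float(z["cy"]))
px=lambda a,b:(256+a/15-.5,114+b/15-.5)
for Q,h in ((((182,207),(413,180),(436,416),(200,437)),.082),(((150,178),(445,145),(475,430),),.0785)):
    C=np.array([wonz(p,px(*q),h,z["pos"],z["R"])[:2] for q in Q]);e=np.diff(np.r_[C,C[:1]],axis=0)[:len(Q) if len(Q)==4 else 2]
    print(C.mean(0),np.linalg.norm(e,axis=1),np.degrees(np.arctan2(e[:,1],e[:,0]))%90)
# holder orientation: bed edges in w1 / w23
```

```text
[0.53264388 0.06521546] [0.00908392 0.00936581 0.00929665 0.00911887] [25.12034126 24.09607288 23.55950546 22.75273755]
[0.53373271 0.06801961] [0.01179994 0.01152546] [24.83475302 24.57291455]
```

Run:
```python
import cv2,numpy as np
a=cv2.imread('pics/w7.png')[220:310,230:330];b=cv2.imread('pics/w15.png')[220:310,230:330]
f=lambda i:cv2.resize(np.clip(i.astype(float)*2.2,0,255).astype(np.uint8),(400,360),interpolation=cv2.INTER_CUBIC)
cv2.imwrite('pics/cmp.png',np.hstack([f(a),f(b)]))
```

```text
(no output)
```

View pics/cmp.png

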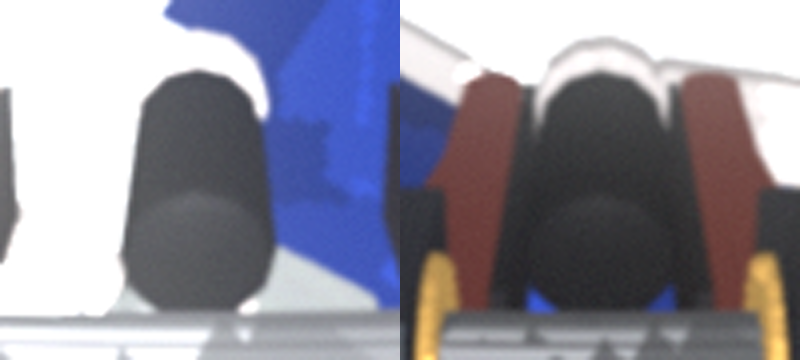

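The crank is off and lying flat, but this close-up puts the shaft's square at about 114°. From the crank angle I expected about 111°. The jaw may have relaxed a little when I let the knob go. There is time to refit the crank and check the grip by torque at the hub.

Request:
apply_moves(
  targets="5.5 -4 -1.1 0 0;5.5 -4 -1.1 0 0;5.5 -3.5 -1.1 0 0;5.5 0 0 0 0;5.5 0 0 1 0;5.5 0 0 3 0;5.5 0 0 2 0;5.5 0 0 0 0;5.5 0 0 0 0",
)

```text
time: 35.8
eef_pos: [0.5586, -0.1124, 0.0733]
eef_rot: [[-0.32, 0.948, -0.004], [0.948, 0.32, 0.002], [0.003, -0.003, -1.0]]
ft_force: [0.4, -0.4, 0.2]
opening: 0.0549
```

Run:
```python
from h import *
go(.5605,-.1145,.0352,108.6)
```

```text
tool shift cm [-0.27  0.12  3.81] turn 0.001 yaw 108.64 pos [ 0.5586 -0.1124  0.0733] j6 -0.65 t 35.8
```

Request:
apply_moves(
  targets="5.5 -0.15 0.05 1.5 0;5.5 0 0 1.5 0;5.5 0 0 0.7 0;5.5 0 0 0 0;5.5 0 0 0 0;0 0 0 0 0;0 0 0 0 0;0 0 0 0 0;0 0 0 0 0;0 0 0 0 0;0 0 0 0 0",
  newtons=50,
)

```text
time: 36.72
eef_pos: [0.5611, -0.1148, 0.038]
eef_rot: [[-0.319, 0.948, 0.0], [0.948, 0.319, -0.0], [-0.0, 0.0, -1.0]]
ft_force: [-1.2, 0.7, 4.0]
opening: 0.0277
```

Request:
apply_moves(
  targets="0 0 0 -1.5 0;0 0 0 -3 0;0 0 0 -4 0;0 0 0 -3 0;0 0 0 0 -0.085;0 2.5 0.5 0 0;0 3.5 0.8 0 0;0 4 0.9 0 0;0 4 0.9 0 0;0 3 0.7 0 0;0 0 0 0 0;0 0 0 0 0",
)

```text
time: 37.72
eef_pos: [0.5271, 0.0578, 0.1522]
eef_rot: [[-0.402, 0.916, -0.001], [0.916, 0.402, -0.0], [0.0, -0.001, -1.0]]
ft_force: [0.7, 0.1, -3.1]
opening: 0.0277
```

Run:
```python
from h import *
go(.533,.0654,.12,113.5)
```

```text
tool shift cm [0.46 0.85 3.22] turn 0.003 yaw 113.69 pos [0.5271 0.0578 0.1522] j6 -0.43 t 37.7167
```

Request:
apply_moves(
  targets="0 0.42 0.85 1 0;0 0 0 1 0;0 0 0 0 0;0 0 0 0 0;0 0 0 0 0",
)

```text
time: 38.13
eef_pos: [0.534, 0.0628, 0.132]
eef_rot: [[-0.398, 0.918, -0.001], [0.918, 0.398, -0.0], [0.001, -0.001, -1.0]]
ft_force: [-0.1, 0.7, -2.7]
opening: 0.0278
```

Run:
```python
from h import *
go(.5332,.0649,.12,113.5)
```

```text
tool shift cm [0.23 0.01 1.2 ] turn -0.001 yaw 113.42 pos [0.534  0.0628 0.132 ] j6 -0.42 t 38.1333
```

Request:
apply_moves(
  targets="0 0.2 0 0.5 0;0 0 0 0.3 0;0 0 0 0 0;0 0 0 0 0;0 0 0 0 0",
)

```text
time: 38.55
eef_pos: [0.5334, 0.0654, 0.1246]
eef_rot: [[-0.399, 0.917, 0.0], [0.917, 0.399, 0.0], [0.0, 0.0, -1.0]]
ft_force: [0.0, 0.8, -3.4]
opening: 0.0273
```

Run:
```python
from h import *
go(.5332,.0649,.12,113.5)
```

```text
tool shift cm [-0.04 -0.03  0.46] turn -0.0 yaw 113.49 pos [0.5334 0.0654 0.1246] j6 -0.42 t 38.55
```

Request:
apply_moves(
  targets="0 -0.03 -0.02 0.3 0;0 0 0 0.2 0;0 0 0 0.2 0;0 0 0 0 0;0 0 0 0 0",
)

```text
time: 38.97
eef_pos: [0.5331, 0.0651, 0.1174]
eef_rot: [[-0.399, 0.917, -0.0], [0.917, 0.399, 0.0], [0.0, -0.0, -1.0]]
ft_force: [0.1, -0.5, -2.4]
opening: 0.0277
```

Request:
apply_moves(
  targets="0 0 0 0.2 0;0 0 0 0.2 0;0 0 0 0 0;0 0 0 0 0",
)

```text
time: 39.3
eef_pos: [0.5331, 0.0651, 0.1134]
eef_rot: [[-0.399, 0.917, -0.0], [0.917, 0.399, 0.0], [0.0, -0.0, -1.0]]
ft_force: [0.5, 0.5, -2.7]
opening: 0.0279
```

Request:
apply_moves(
  targets="0 0 0 0.3 0;0 0 0 0.4 0;0 0 0 0.4 0;0 0 0 0.2 0;0 0 0 0 0;0 0 0 0 0",
)

```text
time: 39.8
eef_pos: [0.5331, 0.0651, 0.1003]
eef_rot: [[-0.399, 0.917, -0.001], [0.917, 0.399, 0.0], [0.0, -0.001, -1.0]]
ft_force: [0.2, 0.6, -2.9]
opening: 0.0277
```

Run:
```python
from h import *
for i in range(3):
    s=robot.get_state(); print(np.round(s["moment"],3),np.round(s["ft_force"],2),s["time"]); optics.capture("top")
go(.533,.0654,.098)
```

```text
[-0.078 -0.136 -0.004] [ 0.16  0.59 -2.95] 39.8
[-0.055 -0.128 -0.009] [ 0.34 -0.13 -1.55] 39.85
[-0.026 -0.116 -0.002] [-0.21 -0.09 -2.29] 39.9
tool shift cm [ 0.04 -0.02  0.27] turn 0 yaw 113.49 pos [0.5333 0.0651 0.1007] j6 -0.42 t 39.95
```

Request:
apply_moves(
  targets="0 0 0 0.2 0;0 0 0 0 0.03;0 0 0 0 0.03;0 0 0 0 0",
)

```text
time: 40.28
eef_pos: [0.5334, 0.0649, 0.0986]
eef_rot: [[-0.342, 0.94, 0.0], [0.94, 0.342, -0.0], [-0.0, 0.0, -1.0]]
ft_force: [0.1, -0.4, -1.5]
opening: 0.0275
```

```bash
cat >> h.py <<'E'
def tq():
    s=robot.get_state(); R=np.array(s["eef_rot"]); print("t",round(s["time"],2),"yaw",round(np.degrees(np.arctan2(R[1,0],R[0,0])),2),"M",np.round(s["moment"],3),"F",np.round(s["ft_force"],2),"pos",np.round(s["eef_pos"],4))
E
python3 -c "
from h import *
tq()"
```

```text
t 40.28 yaw 110.0 M [-0.259 -0.169  0.008] F [ 0.14 -0.39 -1.47] pos [0.5334 0.0649 0.0986]
```

Request:
apply_moves(
  targets="0 0 0 0 0.02;0 0 0 0 0",
)

```text
time: 40.45
eef_pos: [0.5333, 0.0649, 0.0986]
eef_rot: [[-0.324, 0.946, 0.0], [0.946, 0.324, -0.0], [-0.0, 0.0, -1.0]]
ft_force: [0.2, -1.2, -3.6]
opening: 0.0275
```

```bash
python3 -c "
from h import *
tq()"
```

```text
t 40.45 yaw 108.88 M [-0.433 -0.207  0.042] F [ 0.16 -1.17 -3.63] pos [0.5333 0.0649 0.0986]
```

Request:
apply_moves(
  targets="0 0 0 0 0.015;0 0 0 0 0",
)

```text
time: 40.62
eef_pos: [0.5333, 0.0648, 0.0986]
eef_rot: [[-0.309, 0.951, 0.0], [0.951, 0.309, -0.0], [-0.0, -0.0, -1.0]]
ft_force: [-0.2, -2.5, -2.1]
opening: 0.0278
```

```bash
python3 -c "
from h import *
tq()"
```

```text
t 40.62 yaw 108.02 M [-0.548 -0.181  0.16 ] F [-0.22 -2.51 -2.07] pos [0.5333 0.0648 0.0986]
```

Request:
apply_moves(
  targets="0 0 0 0 0.01;0 0 0 0 0",
)

```text
time: 40.78
eef_pos: [0.5333, 0.0649, 0.0986]
eef_rot: [[-0.3, 0.954, 0.0], [0.954, 0.3, -0.0], [-0.0, -0.0, -1.0]]
ft_force: [1.0, -3.5, -2.7]
opening: 0.0274
```

```bash
python3 -c "
from h import *
tq()"
```

```text
t 40.78 yaw 107.46 M [-0.619 -0.234  0.186] F [ 1.01 -3.48 -2.67] pos [0.5333 0.0649 0.0986]
```

Request:
apply_moves(
  targets="0 0 0 0 0.01;0 0 0 0 0",
)

```text
time: 40.95
eef_pos: [0.5333, 0.0649, 0.0986]
eef_rot: [[-0.29, 0.957, -0.0], [0.957, 0.29, -0.0], [-0.0, -0.0, -1.0]]
ft_force: [0.2, -3.6, -2.9]
opening: 0.0277
```

```bash
python3 -c "
from h import *
tq()"
```

```text
t 40.95 yaw 106.88 M [-0.726 -0.182  0.228] F [ 0.24 -3.65 -2.91] pos [0.5333 0.0649 0.0986]
```

Request:
apply_moves(
  targets="0 0 0 0 0.01;0 0 0 0 0",
)

```text
time: 41.12
eef_pos: [0.5333, 0.0649, 0.0986]
eef_rot: [[-0.281, 0.96, -0.0], [0.96, 0.281, -0.0], [-0.0, -0.0, -1.0]]
ft_force: [0.7, -4.0, -3.0]
opening: 0.0275
```

```bash
python3 -c "
from h import *
tq()"
```

```text
t 41.12 yaw 106.31 M [-0.876 -0.222  0.223] F [ 0.69 -3.99 -3.02] pos [0.5333 0.0649 0.0986]
```

Request:
apply_moves(
  targets="0 0 0 0 0.01;0 0 0 0 0",
)

```text
time: 41.28
eef_pos: [0.5333, 0.0649, 0.0986]
eef_rot: [[-0.271, 0.963, -0.0], [0.963, 0.271, -0.0], [-0.0, -0.0, -1.0]]
ft_force: [1.1, -5.0, -2.2]
opening: 0.0276
```

```bash
python3 -c "
from h import *
tq()"
```

```text
t 41.28 yaw 105.74 M [-0.954 -0.213  0.395] F [ 1.11 -5.03 -2.19] pos [0.5333 0.0649 0.0986]
```

Request:
apply_moves(
  targets="0 0 0 0 0.01;0 0 0 0 0",
)

```text
time: 41.45
eef_pos: [0.5333, 0.0649, 0.0986]
eef_rot: [[-0.261, 0.965, -0.0], [0.965, 0.261, -0.0], [-0.0, -0.0, -1.0]]
ft_force: [0.2, -5.7, -3.2]
opening: 0.0279
```

```bash
python3 -c "
from h import *
tq()"
```

```text
t 41.45 yaw 105.16 M [-1.053 -0.235  0.419] F [ 0.22 -5.66 -3.21] pos [0.5333 0.0649 0.0986]
```

Request:
apply_moves(
  targets="0 0 0 0 -0.02;0 0 0 0 0",
)

```text
time: 41.62
eef_pos: [0.5333, 0.0649, 0.0986]
eef_rot: [[-0.282, 0.96, -0.0], [0.96, 0.282, -0.0], [-0.0, -0.0, -1.0]]
ft_force: [0.5, -4.6, -3.5]
opening: 0.0276
```

```bash
python3 -c "
from h import *
tq()"
```

```text
t 41.62 yaw 106.35 M [-1.072 -0.226  0.148] F [ 0.54 -4.64 -3.5 ] pos [0.5333 0.0649 0.0986]
```

Request:
apply_moves(
  targets="0 0 0 0 -0.02;0 0 0 0 0",
)

```text
time: 41.78
eef_pos: [0.5333, 0.0649, 0.0986]
eef_rot: [[-0.3, 0.954, -0.0], [0.954, 0.3, -0.0], [-0.0, -0.0, -1.0]]
ft_force: [0.3, -5.1, -2.9]
opening: 0.0276
```

```bash
python3 -c "
from h import *
tq()"
```

```text
t 41.78 yaw 107.48 M [-1.04  -0.191  0.048] F [ 0.25 -5.07 -2.9 ] pos [0.5333 0.0649 0.0986]
```

Request:
apply_moves(
  targets="0 0 0 0 -0.02;0 0 0 0 0",
)

```text
time: 41.95
eef_pos: [0.5333, 0.0649, 0.0986]
eef_rot: [[-0.319, 0.948, -0.0], [0.948, 0.319, 0.0], [0.0, -0.0, -1.0]]
ft_force: [0.6, -5.3, -3.7]
opening: 0.0276
```

```bash
python3 -c "
from h import *
tq()"
```

```text
t 41.95 yaw 108.62 M [-1.027 -0.146 -0.038] F [ 0.57 -5.31 -3.66] pos [0.5333 0.0649 0.0986]
```

Request:
apply_moves(
  targets="0 0 0 0 0.02;0 0 0 0 0.02;0 0 0 0 0;0 0 0 0 0",
)

```text
time: 42.28
eef_pos: [0.5334, 0.0649, 0.0986]
eef_rot: [[-0.281, 0.96, 0.0], [0.96, 0.281, -0.0], [-0.0, 0.0, -1.0]]
ft_force: [0.2, -5.6, -2.8]
opening: 0.0276
```

```bash
python3 -c "
from h import *
tq()"
```

```text
t 42.28 yaw 106.31 M [-0.986 -0.186  0.313] F [ 0.22 -5.55 -2.81] pos [0.5334 0.0649 0.0986]
```

Request:
apply_moves(
  targets="0 0 0 0 0.012;0 0 0 0 0",
)

```text
time: 42.45
eef_pos: [0.5333, 0.0649, 0.0986]
eef_rot: [[-0.269, 0.963, 0.0], [0.963, 0.269, -0.0], [-0.0, 0.0, -1.0]]
ft_force: [0.2, -3.8, -2.3]
opening: 0.0279
```

```bash
python3 -c "
from h import *
tq()"
```

```text
t 42.45 yaw 105.6 M [-1.008 -0.17   0.365] F [ 0.24 -3.81 -2.27] pos [0.5333 0.0649 0.0986]
```

Request:
apply_moves(
  targets="0 0 0 0 0.008;0 0 0 0 0",
)

```text
time: 42.62
eef_pos: [0.5333, 0.0649, 0.0986]
eef_rot: [[-0.262, 0.965, -0.0], [0.965, 0.262, -0.0], [-0.0, -0.0, -1.0]]
ft_force: [0.0, -5.5, -2.5]
opening: 0.0279
```

```bash
python3 -c "
from h import *
tq(); optics.capture('top'); tq()"
```

```text
t 42.62 yaw 105.16 M [-1.039 -0.162  0.411] F [ 0.02 -5.51 -2.54] pos [0.5333 0.0649 0.0986]
t 42.67 yaw 105.18 M [-1.049 -0.174  0.366] F [ 0.58 -5.04 -3.84] pos [0.5333 0.0649 0.0986]
```

Request:
apply_moves(
  targets="0 0 0 0 -0.03;0 0 0 0 -0.03;0 -0.04 -0.02 0 -0.02;0 0 0 0 0;0 0 0 0 0",
)

```text
time: 43.08
eef_pos: [0.5333, 0.0649, 0.0986]
eef_rot: [[-0.337, 0.942, 0.0], [0.942, 0.337, 0.001], [0.001, 0.0, -1.0]]
ft_force: [-0.6, -2.3, -2.5]
opening: 0.0273
```

```bash
python3 -c "
from h import *
tq()"
```

```text
t 43.08 yaw 109.69 M [-0.569 -0.187 -0.006] F [-0.55 -2.29 -2.51] pos [0.5333 0.0649 0.0986]
```

Torque is back to zero with the hub in its slack. Lifting off now.

Request:
apply_moves(
  targets="0 0 0 -0.3 0;0 0 0 -0.4 0;0 0 0 -0.5 0;0 0 0 -0.5 0;0 0 0 -0.5 0;0 0 0 -0.8 0;0 0 0 -1.5 0;0 0 0 -2 0;0 0 0 0 0;0 0 0 0 0",
)

```text
time: 43.92
eef_pos: [0.5341, 0.0648, 0.1648]
eef_rot: [[-0.338, 0.941, 0.003], [0.941, 0.338, 0.0], [-0.001, 0.003, -1.0]]
ft_force: [0.6, 0.2, -3.5]
opening: 0.028
```

Request:
apply_moves(
  targets="0 -3 -0.5 0 0;0 -4 -0.8 0 0;0 -4 -0.8 0 0;0 -4 -0.8 0 0;0 -2.8 -0.6 0 0;0 0 0 2 0;0 0 0 4 0;0 0 0 2.5 0;0 0 0 1.5 0;0 0 0 0 0;0 0 0 0 0",
)

```text
time: 44.83
eef_pos: [0.5591, -0.1142, 0.0621]
eef_rot: [[-0.338, 0.941, -0.003], [0.941, 0.338, 0.001], [0.002, -0.003, -1.0]]
ft_force: [0.1, 0.6, -1.9]
opening: 0.0276
```

```bash
python3 -c "
from h import *
tq(); go(.56,-.115,.038)"
```

```text
t 44.83 yaw 109.76 M [-0.037 -0.173  0.021] F [ 0.06  0.64 -1.9 ] pos [ 0.5591 -0.1142  0.0621]
tool shift cm [-0.11  0.06  2.41] turn 0 yaw 109.76 pos [ 0.5591 -0.1142  0.0621] j6 -0.67 t 44.8333
```

Request:
apply_moves(
  targets="0 0 0 0.9 0;0 0 0 0.7 0;0 0 0 0.4 0;0 0 0 0 0;0 0 0 0 0",
)

```text
time: 45.25
eef_pos: [0.5605, -0.1146, 0.0437]
eef_rot: [[-0.338, 0.941, 0.0], [0.941, 0.338, 0.0], [0.0, 0.0, -1.0]]
ft_force: [-0.8, -0.6, -1.0]
opening: 0.0276
```

Request:
apply_moves(
  targets="0 0 0 0.15 0;0 0 0 0.1 0;0 0 0 0 0;0 0 0 0 0",
)

```text
time: 45.58
eef_pos: [0.5605, -0.1147, 0.0412]
eef_rot: [[-0.338, 0.941, 0.0], [0.941, 0.338, 0.0], [-0.0, 0.0, -1.0]]
ft_force: [0.8, -0.1, -2.0]
opening: 0.0278
```

Request:
apply_moves(
  targets="0 0 0 0.15 0;0 0 0 0.05 0;0 0 0 0 0;0 0 0 0 0",
)

```text
time: 45.92
eef_pos: [0.5604, -0.1147, 0.039]
eef_rot: [[-0.338, 0.941, -0.0], [0.941, 0.338, 0.0], [0.0, -0.0, -1.0]]
ft_force: [-0.4, 0.8, -2.1]
opening: 0.0279
```

Request:
apply_moves(
  targets="0 0 0 0.08 0;0 0 0 0 0;0 0 0 0 0",
)

```text
time: 46.17
eef_pos: [0.5604, -0.1147, 0.0382]
eef_rot: [[-0.338, 0.941, -0.0], [0.941, 0.338, 0.0], [0.0, -0.0, -1.0]]
ft_force: [-0.0, -0.6, -2.1]
opening: 0.0275
```

Request:
apply_moves(
  targets="0 0 0 0.07 0;0 0 0 0 0;0 0 0 0 0",
)

```text
time: 46.42
eef_pos: [0.5605, -0.1147, 0.038]
eef_rot: [[-0.338, 0.941, 0.0], [0.941, 0.338, 0.0], [-0.0, 0.0, -1.0]]
ft_force: [-1.3, 0.1, 4.8]
opening: 0.0279
```

On the bench. Releasing, retreating and checking.

Request:
apply_moves(
  targets="5.5 0 0 -0.05 0;5.5 0 0 0 0;5.5 0 0 0 0;5.5 0 0 0 0;5.5 0 0 -1 0;5.5 0 0 -3 0;5.5 0 0 -4 0;5.5 0 0 -3 0;5.5 -3 1 0 0;5.5 -4 1 0 0;5.5 -4 1 0 0;5.5 -3 1 0 0",
)

```text
time: 47.42
eef_pos: [0.647, -0.2356, 0.1497]
eef_rot: [[-0.338, 0.941, 0.002], [0.941, 0.338, -0.002], [-0.002, 0.002, -1.0]]
ft_force: [0.9, 0.2, -0.3]
opening: 0.0549
```

Request:
apply_moves(
  targets="5.5 0 0 0 0;5.5 0 0 0 0;5.5 0 0 0 0",
)

```text
time: 47.67
eef_pos: [0.6445, -0.2322, 0.1479]
eef_rot: [[-0.338, 0.941, -0.001], [0.941, 0.338, 0.001], [0.002, -0.001, -1.0]]
ft_force: [-0.1, 0.5, 0.6]
opening: 0.055
```

Run:
```python
from h import *
tq()
p=optics.capture("scene"); save("s30",cv2.resize(p["img"][130:310,180:420],None,fx=3.3,fy=3.3,interpolation=cv2.INTER_CUBIC))
W=cloud(p)
for m in masks_of(p,"crank"): X=W[m["pixels"]]; print(round(m["conf"],2),np.round(np.median(X,0),3),np.round(np.percentile(X,[2,98],axis=0),3).tolist())
```

```text
t 47.67 yaw 109.75 M [-0.045 -0.131  0.072] F [-0.11  0.49  0.56] pos [ 0.6445 -0.2322  0.1479]
0.66 [ 0.367 -0.151  0.025] [[0.35, -0.218, 0.003], [0.383, -0.127, 0.054]]
0.57 [ 0.553 -0.097  0.02 ] [[0.533, -0.124, -0.0], [0.578, -0.035, 0.056]]
0.55 [ 0.332 -0.366  0.025] [[0.265, -0.384, 0.001], [0.357, -0.346, 0.057]]
```

View pics/s30.png

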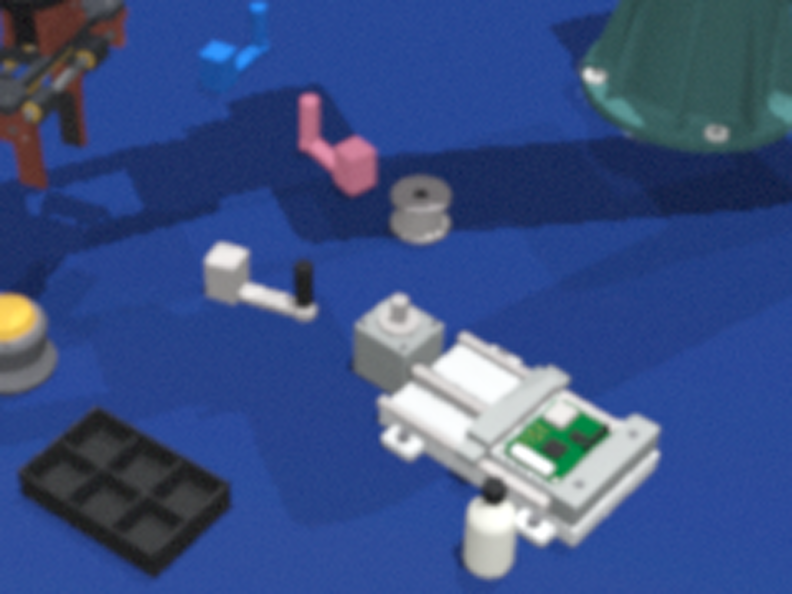

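The picture shows the crank flat on the bench (hub ~228,272, knob ~303,285) and the module seated between the jaws (~560,440). The bystanders in view look undisturbed and nothing touches the gripper. Handing in.

```bash
python3 -c "
from h import *
print(robot.hand_in())"
```

```text
the job is handed in; nothing more can be done
None
```

The module is gripped between the jaws, and the grey crank is off the shaft, lying flat on the bench on the gear-head side of the holder. I handed in at about 48 s.

- **Fit and cranking:** I fitted the crank fully home and turned it clockwise about 288° by the knob. The drag at the knob rose from about 4 N to 7–8 N, an estimated grip of about 40 N. I then lifted the crank off and laid it down.
- **A check that disagreed:** a close-up then put the shaft's square at about 114°, where I expected about 111°, so the jaw had perhaps relaxed. I refitted the crank to within about 1 mm of home and turned it by the hub. It needed only about 0.22 N m at first, then 0.40–0.42 N m, which is about 25–28 N of grip. Backing off and turning again gave 0.37–0.41 N m, so the grip held. I then lifted the crank off again and laid it back in the same place.
- **Last checks:** the final picture shows the crank flat with its knob up, the module tight between the jaws, and nothing visibly moved. The gripper was clear of everything.
- **Not verified:** I did not measure the grip after the second lift-off, and the final picture does not show every bystander; the multimeter, screwdriver and hex key are outside it.

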